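# Change the filter tester over to its next batch

## Task

Change the filter tester over to its next batch: move every finished frame from its catch tray into the tote, lying flat side by side, turn the analyser ring until its scale reads 45 degrees at the index line, and load each of the three carrier bays with a fresh frame drawn from the top of the spring magazine, seated flat on the bay floor. The other fresh frames stay in the magazine. When all that is ready press the start button, and do not knock over or push away the lens mount standing on the bench.

Things in the scene. Friction and masses are not known exactly. Their poses are not given: they have to be found in the camera images.
- tester: fixed bench instrument, grey housing 160 mm deep (x) x 360 wide (y) x 100 high; origin: centre of its underside, on the bench; its front, -x, faces the robot (within 7 degrees). Before it, low on the bench: three-bay carrier (its +y half), exit chute and catch tray (-y half). On top: analyser ring (+y half), start button (-y half)
- analyser (a joint): the analyser ring's scale reading in rad: 0 when the heavy zero line stands at the index line, 0.785 when the 45 degree line does. Grows as the ring turns counter-clockwise seen from above. Range -0.9 to 2.3; stays where it is left (friction about 0.06 N m)
- ring_grip (a point): centre of the top of the ring's knurled grip (46 mm diameter, 18 mm high), on its vertical axis. Below it the 72 mm flange with the white scale, 0 to 90 degrees: heavy line 0, long lines 45 and 90, medium every 15, short every 5. The white index line is on the fixed 92 mm square plate round it, on the side facing the robot
- start (a joint): start button, plain metal cap of 26 mm diameter in a black housing, on top of the tester: 0 up, 0.006 m fully down (5 N); springs back. A press counts from 0.004 m
- start_top (a point): centre of the button's top face; press straight down
- bay1 (a point): centre of the floor of carrier bay 1 (1 is nearest the middle of the tester, 3 outermost; 52 mm apart). A bay is 46 x 46 mm, edges parallel to the tester's axes, floor 10 mm above the bench, ribs 5 mm high around it; 65 mm free to the housing behind the frame
- bay2 (a point): centre of the floor of carrier bay 2 (1 is nearest the middle of the tester, 3 outermost; 52 mm apart). A bay is 46 x 46 mm, edges parallel to the tester's axes, floor 10 mm above the bench, ribs 5 mm high around it; 65 mm free to the housing behind the frame
- bay3 (a point): centre of the floor of carrier bay 3 (1 is nearest the middle of the tester, 3 outermost; 52 mm apart). A bay is 46 x 46 mm, edges parallel to the tester's axes, floor 10 mm above the bench, ribs 5 mm high around it; 65 mm free to the housing behind the frame
- tray_floor (a point): centre of the catch tray's floor (4 mm above the bench): sheet steel tray, inner 170 x 170 mm, rim 5 mm high and 5 mm thick, edges parallel to the tester's axes; the housing's wall is 24 mm behind the inner edge, with the chute between
- magazine: fixed spring magazine: aluminium base 100 x 100 x 12 mm, four black corner angles (inner width 44 mm, legs 12 mm, 3 mm thick, tops 104 mm above the bench) around a stack of five frames on a sprung plate, frame edges parallel to its axes. Origin: centre of the base's underside
- stack_top (a point): point on the magazine's axis, 116 mm above the bench, where the top face of the top frame always lies (its underside at 100 mm): the spring balances the stack, and when the top frame is lifted out the rest rise 16 mm in about a second. Pressed down, the stack yields (31 N/m)
- tote: fixed grey open box, outer 220 x 160 x 50 mm (x, y, z of its own axes), walls and floor 4 mm; origin: centre of its underside, on the bench
- done1: finished filter frame, lying in the catch tray at the start (two to four of them are there, the rest absent): black square frame 40 x 40 x 16 mm with a 25 mm round glass, 50 g, both faces alike; origin at its centre, z normal to the glass
- done2: finished filter frame, lying in the catch tray at the start (two to four of them are there, the rest absent): black square frame 40 x 40 x 16 mm with a 25 mm round glass, 50 g, both faces alike; origin at its centre, z normal to the glass
- done3: finished filter frame, lying in the catch tray at the start (two to four of them are there, the rest absent): black square frame 40 x 40 x 16 mm with a 25 mm round glass, 50 g, both faces alike; origin at its centre, z normal to the glass
- done4: finished filter frame, lying in the catch tray at the start (two to four of them are there, the rest absent): black square frame 40 x 40 x 16 mm with a 25 mm round glass, 50 g, both faces alike; origin at its centre, z normal to the glass
- fresh1: fresh filter frame, same kind and size (40 x 40 x 16 mm, 50 g, origin at its centre), number 1 from the top of the magazine's stack at the start
- fresh2: fresh filter frame, same kind and size (40 x 40 x 16 mm, 50 g, origin at its centre), number 2 from the top of the magazine's stack at the start
- fresh3: fresh filter frame, same kind and size (40 x 40 x 16 mm, 50 g, origin at its centre), number 3 from the top of the magazine's stack at the start
- fresh4: fresh filter frame, same kind and size (40 x 40 x 16 mm, 50 g, origin at its centre), number 4 from the top of the magazine's stack at the start
- fresh5: fresh filter frame, same kind and size (40 x 40 x 16 mm, 50 g, origin at its centre), number 5 from the top of the magazine's stack at the start
- lens_mount: bystander: round lens mount of 70 mm on a post, 0.9 kg, 161 mm high, base 60 x 75 mm, standing free on the bench; origin: centre of its underside
Mind the look-alikes: they are no part of the job. What is shaped like the done3 but brown or green is not meant.

How it is judged:
By the outcome, as a careful person would: the job done as asked, in the order asked, and still so for the second after the job is handed in, with the robot touching nothing.
Of done1, done2, done3, done4 only 2 to 4 are there at a start; the rules pass over those that are not, and their reading is None.
At some moment in a run one of done1, done2, done3, done4 may be knocked a few centimetres aside while the robot is not near it.
Once in a run the grip may slacken for a moment while it holds something.
It also fails if it takes over 210 s, if anything falls off the work surface, if the arm or the gripper's body presses on something with over 40 N, if the wrist force passes 120 N, or if a joint passes its speed limit or range.

## Robot

A 6-joint arm with a two-finger parallel gripper is mounted at the origin on the work surface. World frame = base frame: x ahead of the robot, y to its left, z up, the work surface at z = 0. Lengths are in m, angles in rad, forces in N, time in s.
With the tool pointing down it reaches from about 0.25 to 0.775 m from the base axis. Payload 4 kg.
Tool frame: the origin (TCP) lies between the finger pads; the fingertips stand tips_ahead ahead of it and the grasp point (between the pads) lies 5 mm behind it (tips_ahead is the distance from the TCP to the fingertips, in m); z points along the fingers, y is the line along which they close (so a half turn about z gives the same grasp; the last joint's range is limited). The gripper opens to 85 mm and grips with 20 to 120 N. Pads are 22 mm wide; open, the fingers measure 114 mm over their backs; the gripper's body (76 mm by 85 mm) begins 54 mm behind the grasp point. The pads swing forward as they close: fully open they stand 13 mm farther back than shut.
Start: joints at [1.077, 0.087, 1.371, -0, 1.684, -0.103], TCP at [0.21, 0.509, 0.245] pointing down, gripper open.
Joint ranges: [-3.1, 3.1], [-0.76, 2.03], [0.27, 2.55], [-1.08, 4.22], [0.17, 2.65], [-2.57, 2.57]. Speed limits (rad/s): [2.79, 2.79, 3.14, 3.14, 3.14, 3.14].

## Interface

Orientations are given as a unit quaternion [x, y, z, w].
In Python, from rig import state, camera, calibration, finish_job, search_frame, tips_ahead gives the robot as it stands.
- The arm moves only by the shell command python3 -m inch 'ROWS' [FORCE]. ROWS is JSON, a list that holds one entry, the list of rows, each a list of 7 numbers: the shift along the world's x, y, z in m, then the turn, a rotation vector about the world's x, y, z in rad, then the closure, from -1 (fully open) to 1 (shut), so that 0 is half open. A call has 1 to 10 rows; each row is the pose to reach, as a shift and turn from the pose commanded when the call began; what a row does not reach only later rows make up. A row lasts 1/12 s, in which the tool goes at most 41.7 mm and 7.16 degrees, less where a joint would pass 70% of its speed; a pose out of reach is approached as far as the arm can. A call with a gripper value outside its range is refused whole. The fingers move at their own pace and stop on an object; FORCE is the grip in N (left out, the last holds). Time passes only in rows, so rows that repeat a pose let the fingers close. It gives the time, the measured TCP pose, the force, the opening and the grip force at its end, in the units of the state.
- state(): the state, without advancing time (a new reading comes with each control period).
- camera(name): name is "scene" or "top"; returns (picture, depth): 420x560x3 uint8, red, green, blue; 420x560 float32, m along the optical axis (not along the pixel's ray), 0 where there is no reading.
- calibration(name): a dict with "camera_matrix" (3x3 intrinsics, pixels), "rvec" (rotation vector, rad) and "tvec" (3), from world to camera coordinates, as OpenCV has them. Camera axes: x right, y down, z forward; pixel columns grow to the right and rows downward; lengths in m; the calibration is good to about 2 mm. A picture is of the moment at which its call begins. calibration takes no time and is no camera call.
- finish_job(): hands the job in; it is judged then, once.
Trained networks look in the newest picture that a camera, given by its name, has taken for a name from the list of things; names that differ only in an ending like _2 or _b are one class to them, and where a whole thing is asked for, a point or a joint stands for the part that bears it (a point fixed in the world has none). Each returns a list of dicts, best first, with "score" (0 to 1); they miss things now and then, are a little off and sometimes report something else, mostly with a low value. They report only what shows in the picture. A call takes as long as a camera call. They do not tell look-alikes from the thing itself.
- search_frame(camera, target): "at" ([x, y, z] in m, in world coordinates, good to about 4 mm: the middle of the surface that is visible of it).
The state is a dict: "time": time; "joint_pos": joint angles; "dq": joint speeds; "effort": joint torques, N m; "position": TCP position; "eef_rot": TCP orientation; "force": force on the tool from outside, world axes, zero at the start; "torque": the same for the moment, N m; "grip_width": finger opening in m; "gripper_force": force on a finger pad.
Only numpy, scipy, OpenCV 4.12 (cv2) and the standard library are available. Lean on these libraries where they do the work, as an engineer would, in place of code of your own. Each camera call takes 0.05 s, during which the arm holds its last target. There are 200 camera calls.

## Working session

There is one attempt and no reset: what is moved stays moved. The work goes in short steps, Python scripts to look and compute and a shell command to move; the robot and the scene stay as the last step left them, time stands still between calls to the robot, and variables do not carry over. Pictures are saved under pics/ and viewed, at most 14 in all, crops included, and the job is handed in when it is done.

```bash
ls; mkdir -p pics
cat > h.py <<'E'
import numpy as np, cv2
from rig import *
def shot(n,save=None):
    p,d=camera(n)
    if save: cv2.imwrite(f'pics/{save}.png',p[:,:,::-1])
    return p,d
def cal(n):
    c=calibration(n); K=np.array(c['camera_matrix']);R=cv2.Rodrigues(np.array(c['rvec'],float))[0];t=np.array(c['tvec'],float).ravel()
    return K,R,t
def w2p(n,P):
    K,R,t=cal(n); q=(np.atleast_2d(P)@R.T+t)@K.T
    return q[:,:2]/q[:,2:]
def p2w(n,uv,z):
    "pixel onto the plane at height z"
    K,R,t=cal(n); r=np.c_[np.atleast_2d(uv),np.ones(len(np.atleast_2d(uv)))]@np.linalg.inv(K).T@R
    c=-R.T@t
    return c+r*((z-c[2])/r[:,2])[:,None]
def cloud(n,d):
    K,R,t=cal(n); v,u=np.mgrid[:d.shape[0],:d.shape[1]]
    P=np.stack([u,v,np.ones_like(u)],-1)@np.linalg.inv(K).T*d[...,None]
    W=(P-t)@R; W[d==0]=np.nan
    return W
E
python3 - <<'E'
from h import *
for n in('top','scene'): shot(n,n+'0')
np.set_printoptions(precision=3,suppress=True)
print(tips_ahead if not callable(tips_ahead) else tips_ahead(), state())
for n in('top','scene'):
  for k in ['tester','ring_grip','start_top','bay1','tray_floor','magazine','stack_top','tote','done1','fresh1','lens_mount']:
    try: print(n,k,[(np.round(r['at'],3).tolist(),round(r['score'],2)) for r in search_frame(n,k)][:7])
    except Exception as e: print(n,k,e)
E
```

```text
pics
0.014 {'time': 0.1, 'joint_pos': array([ 1.077,  0.088,  1.372, -0.   ,  1.684, -0.103]), 'dq': array([-0.   , -0.002, -0.004,  0.002, -0.001,  0.001]), 'effort': array([  0.003, -35.302, -31.422,  -0.   ,   0.008,  -0.   ]), 'position': array([0.209, 0.508, 0.244]), 'eef_rot': array([ 0.194,  0.981, -0.001, -0.   ]), 'force': array([-0.065, -0.299, -0.537]), 'torque': array([0.009, 0.011, 0.01 ]), 'gripper_force': 0.0, 'grip_width': 0.08560578007537588}
top tester [([0.646, -0.024, 0.1], 0.82), ([0.664, -0.118, 0.125], 0.6)]
top ring_grip [([0.68, 0.052, 0.102], 0.96)]
top start_top [([0.669, -0.12, 0.125], 0.51)]
top bay1 [([0.643, -0.025, 0.1], 0.76)]
top tray_floor [([0.646, -0.02, 0.102], 0.93)]
top magazine [([0.476, -0.344, 0.014], 0.63)]
top stack_top [([0.471, -0.343, 0.011], 0.91), ([0.646, -0.021, 0.1], 0.74)]
top tote [([0.521, 0.387, 0.001], 0.57)]
top done1 [([0.39, -0.226, 0.016], 0.75), ([0.294, -0.251, 0.017], 0.71), ([0.56, -0.044, 0.021], 0.69), ([0.468, -0.055, 0.016], 0.61), ([0.472, -0.131, 0.02], 0.61), ([0.485, -0.245, 0.016], 0.53), ([0.554, -0.127, 0.02
[... 532 characters left out ...]
)]
scene tray_floor [([0.701, -0.076, 0.097], 0.86)]
scene magazine [([0.517, -0.387, 0.01], 0.57)]
scene stack_top [([0.519, -0.387, 0.012], 0.79), ([0.688, 0.046, 0.117], 0.44), ([0.511, 0.398, 0.02], 0.36)]
scene tote [([0.513, 0.397, 0.02], 0.93), ([0.701, -0.08, 0.102], 0.73)]
scene done1 [([0.49, -0.25, 0.014], 0.87), ([0.481, -0.136, 0.025], 0.84), ([0.296, -0.256, 0.011], 0.76), ([0.398, -0.24, 0.015], 0.65), ([0.48, -0.058, 0.02], 0.51), ([0.555, -0.131, 0.02], 0.5), ([0.559, -0.053, 0.02], 0.49)]
scene fresh1 [([0.495, -0.364, 0.119], 0.63), ([0.507, -0.372, 0.091], 0.45), ([0.511, -0.369, 0.044], 0.44)]
scene lens_mount [([0.377, 0.099, 0.037], 0.89), ([0.688, 0.049, 0.12], 0.17)]
```

View pics/top0.png

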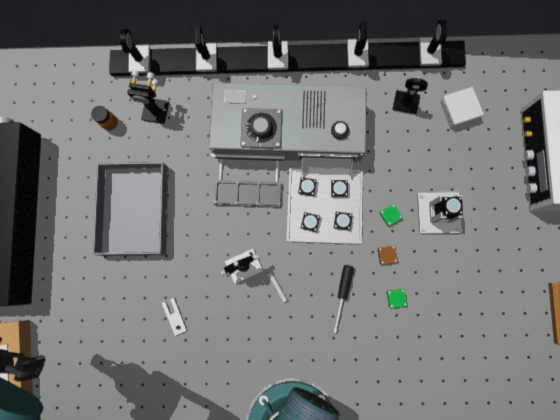

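View pics/scene0.png

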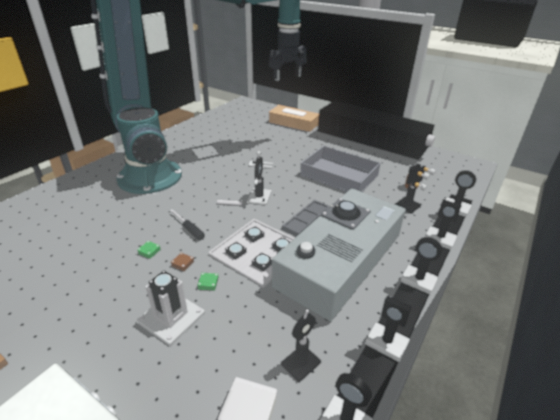

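The top view shows four frames in the tray (307,187), (340,188), (311,222), (343,221), bays at (228–270,194), the ring at (262,125), the button at (341,130), the magazine at (447,208), the tote at (131,209) and the lens mount at (243,265). The green and brown pieces outside the tray are look-alikes.

```bash
cat > m.py <<'E'
from h import *
np.set_printoptions(precision=4,suppress=True)
p,d=shot('top'); W=cloud('top',d)
def rect(name,box,z0,z1,ex=None):
    m=(W[...,0]>box[0])&(W[...,0]<box[1])&(W[...,1]>box[2])&(W[...,1]<box[3])&(W[...,2]>z0)&(W[...,2]<z1)
    m=cv2.morphologyEx(m.astype(np.uint8),cv2.MORPH_OPEN,np.ones((2,2)))
    n,l,s,c=cv2.connectedComponentsWithStats(m)
    if n<2: print(name,'none');return
    k=1+np.argmax(s[1:,4]); P=W[l==k]
    r=cv2.minAreaRect((P[:,:2]*1000).astype(np.float32))
    print(name,'c',np.array(r[0]),'size',np.array(r[1]),'ang',round(r[2],2),'z',round(float(np.median(P[:,2])*1000),1),len(P))
rect('tester',(.5,.8,-.25,.25),.092,.106)
rect('tote',(.35,.7,.25,.55),.044,.056)
rect('magbase',(.35,.6,-.5,-.25),.008,.018)
rect('stack',(.35,.6,-.5,-.25),.108,.124)
rect('grip',(.55,.75,-.02,.14),.115,.16)
rect('button',(.6,.75,-.2,-.08),.112,.16)
rect('plate',(.55,.75,-.02,.14),.1015,.112)
rect('tray',(.38,.62,-.25,.02),.002,.0125)
for i,(x,y) in enumerate([(.56,-.046),(.472,-.056),(.476,-.134),(.554,-.129)]):
    rect(f'done{i}',(x-.035,x+.035,y-.035,y+.035),.015,.03)
rect('bays',(.47,.6,.0,.25),.011,.02)
rect('lens',(.3,.45,.03,.17),.1,.2)
rect('lensbase',(.3,.45,.03,.17),.004,.03)
for u,v in [(262,125),(341,130),(228,194),(249,194),(270,194),(453,207),(131,209),(325,204)]: print(u,v,W[v,u])
g=cv2.cvtColor(p[:,:,::-1],cv2.COLOR_RGB2RGBA)[:,:,:3]
a=cv2.resize(g[98:152,232:292],None,fx=9,fy=9,interpolation=cv2.INTER_CUBIC)
cv2.imwrite('pics/ring1.png',a)
E
python3 m.py
```

```text
tester c [nan nan] size [0. 0.] ang 0.0 z nan 8503
tote c [607.5601 402.4912] size [103.6975  23.5884] ang 89.57 z 44.5 107
magbase c [nan nan] size [0. 0.] ang 0.0 z nan 919
stack c [ 489.304  -387.5353] size [35.8097 90.4712] ang 16.31 z nan 345
grip c [679.2402  54.4894] size [42.271  44.3811] ang 0.71 z nan 340
button c [ 672.3708 -127.1642] size [24.8643 29.9595] ang 69.41 z 120.3 122
plate c [680.8566  53.6844] size [90.4966 94.0156] ang 86.14 z nan 1151
tray c [512.8375 -94.1862] size [183.0345 178.2553] ang 86.64 z nan 2620
done0 c [560.0366 -51.5058] size [39.6825 40.3599] ang 78.86 z 19.8 268
done1 c [nan nan] size [0. 0.] ang 0.0 z nan 271
done2 c [ 473.6301 -135.1854] size [41.745  39.0029] ang 80.68 z nan 273
done3 c [ 554.3528 -129.3268] size [41.3971 40.3639] ang 89.12 z nan 276
bays c [547.4583  79.6974] size [33.468  76.7775] ang 58.62 z nan 146
lens c [370.6028 113.1178] size [15.376  77.8496] ang 23.19 z 131.0 188
lensbase c [355.2286 100.3717] size [31.8218 75.1022] ang 25.45 z nan 335
262 125 [0.6804 0.0517 0.1277]
341 130 [ 0.6659 -0.1253  0.1235]
228 194 [0.5475 0.1453 0.006 ]
249 194 [0.5453 0.0931 0.0119]
270 194 [0.5445 0.0419 0.0106]
453 207 [ 0.4868 -0.3642  0.1197]
131 209 [0.5157 0.3855 0.002 ]
325 204 [ 0.5176 -0.0917  0.0069]
```

View pics/ring1.png

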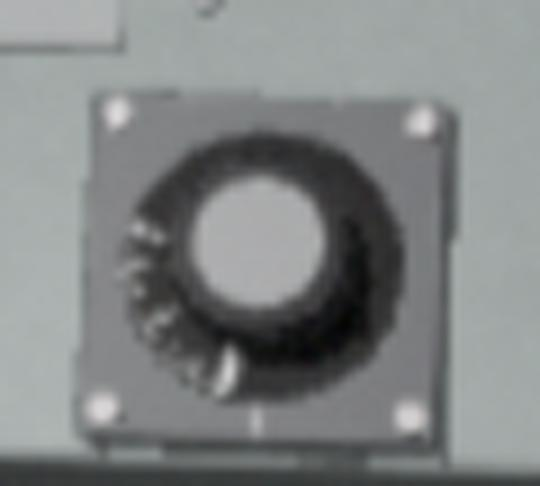

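The crop shows the heavy zero line at (230,370) and the index at (258,420), so the ring reads slightly negative and must turn about 55–60° counter-clockwise.

```bash
sed -i 's/^    m=cv2/    m\&=np.isfinite(W).all(-1)\n    m=cv2/; s/P=W\[l==k\]/P=W[l==k]; P=P[np.isfinite(P).all(1)]/; s/^p,d=shot.*/S=[shot("top") for _ in range(4)]; p=np.mean([s[0] for s in S],0).astype(np.uint8); D=np.array([s[1] for s in S]); D[D==0]=np.nan; d=np.nan_to_num(np.nanmedian(D,0)); W=cloud("top",d)/' m.py
sed -i 's/^rect(.tote.*/rect("tote",(.35,.7,.25,.55),.035,.06)/' m.py
cat >> m.py <<'E'
np.save('p.npy',p); np.save('W.npy',W)
def edges(uvs,z):  # refined line of strongest gradient between two pixels
    g=cv2.GaussianBlur(cv2.cvtColor(p,cv2.COLOR_RGB2GRAY).astype(np.float32),(0,0),1.0)
    (a,b)=np.array(uvs,float); n=np.array([-(b-a)[1],(b-a)[0]])/np.linalg.norm(b-a); out=[]
    for s in np.linspace(.1,.9,30):
        q=a+s*(b-a); t=np.arange(-5,5.01,.25); L=q+t[:,None]*n
        v=cv2.remap(g,L[None,:,0].astype(np.float32),L[None,:,1].astype(np.float32),cv2.INTER_LINEAR)[0]
        out.append(L[np.argmax(abs(np.gradient(v)))])
    w=p2w('top',out,z)[:,:2]; f=cv2.fitLine(w.astype(np.float32),cv2.DIST_HUBER,0,.0005,.0005).ravel()
    print('line',uvs,'mid',w.mean(0),'ang',np.degrees(np.arctan2(f[1],f[0]))%180)
edges([(213,155),(363,157)],.1); edges([(214,84),(365,88)],.1)
edges([(290,241),(360,243)],.009);edges([(289,172),(287,240)],.009)
edges([(216,206),(279,207)],.015)
edges([(420,233),(462,232)],.012);edges([(419,193),(419,232)],.012)
edges([(100,165),(163,164)],.05);edges([(97,168),(95,252)],.05);edges([(166,168),(167,252)],.05);edges([(98,256),(164,256)],.05)
E
python3 m.py
```

```text
tester c [725.0394 -15.6964] size [372.459  196.6625] ang 86.82 z 99.6 8566
tote c [510.6448 384.7238] size [176.6295 217.798 ] ang 89.71 z 40.3 946
magbase c [ 488.8987 -369.7138] size [104.8592  98.9467] ang 89.32 z 12.2 972
stack c [ 492.0306 -386.984 ] size [42.7273 85.8063] ang 8.39 z 116.2 347
grip c [679.1281  54.4644] size [44.2724 41.7016] ang 88.64 z 126.7 343
button c [ 670.153  -127.1478] size [26.564  28.6226] ang 51.3 z 120.8 121
plate c [680.546   53.4627] size [91.3404 93.201 ] ang 86.85 z 107.9 1203
tray c [512.05  -93.392] size [181.162  180.0542] ang 86.89 z 3.9 3775
done0 c [560.1304 -51.3918] size [39.9136 39.5409] ang 79.26 z 19.8 272
done1 c [472.0299 -56.183 ] size [39.8951 38.7612] ang 75.17 z 19.8 279
done2 c [ 473.5907 -135.2477] size [41.3039 38.1757] ang 81.15 z 19.8 280
done3 c [ 554.8105 -129.1665] size [40.6293 40.452 ] ang 88.15 z 19.9 278
bays c [546.5085  95.8276] size [161.5885  58.3492] ang 87.02 z 12.9 512
lens c [370.6927 112.7359] size [15.0238 77.8483] ang 23.66 z 130.1 188
lensbase c [356.0591 100.3378] size [31.6061 75.1314] ang 23.39 z 9.2 
[... 262 characters left out ...]
ine [(213, 155), (363, 157)] mid [ 0.6148 -0.0049] ang 89.77658
line [(214, 84), (365, 88)] mid [ 0.783  -0.0112] ang 86.461235
line [(290, 241), (360, 243)] mid [ 0.4253 -0.089 ] ang 87.17581
line [(289, 172), (287, 240)] mid [0.5145 0.0012] ang 176.43068
line [(216, 206), (279, 207)] mid [0.5133 0.0966] ang 87.40694
line [(420, 233), (462, 232)] mid [ 0.4413 -0.3663] ang 88.3544
line [(419, 193), (419, 232)] mid [ 0.4915 -0.3165] ang 179.52165
line [(100, 165), (163, 164)] mid [0.6182 0.3712] ang 88.62974
line [(97, 168), (95, 252)] mid [0.5075 0.4531] ang 179.7457
line [(166, 168), (167, 252)] mid [0.5042 0.2962] ang 1.5957083
line [(98, 256), (164, 256)] mid [0.4028 0.3659] ang 89.185646
```

```bash
cat > dn.py <<'E'
from h import *
np.set_printoptions(precision=4,suppress=True)
def frames(box=(.40,.61,-.2,.015),z0=.015,z1=.03,cam='top',n=2):
    S=[camera(cam)[1] for _ in range(n)]; D=np.array(S); D[D==0]=np.nan
    W=cloud(cam,np.nan_to_num(np.nanmedian(D,0)))
    m=np.isfinite(W).all(-1)&(W[...,0]>box[0])&(W[...,0]<box[1])&(W[...,1]>box[2])&(W[...,1]<box[3])&(W[...,2]>z0)&(W[...,2]<z1)
    m=cv2.morphologyEx(m.astype(np.uint8),cv2.MORPH_OPEN,np.ones((2,2))); k,l,s,c=cv2.connectedComponentsWithStats(m); out=[]
    for i in range(1,k):
        if s[i,4]<80: continue
        P=W[(l==i)&np.isfinite(W).all(-1)]; r=cv2.minAreaRect((P[:,:2]*1000).astype(np.float32))
        out.append((r[0][0],r[0][1],r[2],*r[1],np.median(P[:,2])*1000,len(P)))
    return np.array(out)
def tool():
    s=state(); from scipy.spatial.transform import Rotation as Ro
    R=Ro.from_quat(s['eef_rot']).as_matrix()
    print('TCP mm',s['position']*1000,'yang',np.degrees(np.arctan2(R[1,1],R[0,1])),'zax',R[:,2],'w',round(s['grip_width']*1000,1),'gf',round(s['gripper_force'],1),'F',s['force'],'t',round(s['time'],2))
if __name__=='__main__': tool(); print('x y ang w h z n\n',np.round(frames(),1))
E
python3 -m inch '[[[0.2,-0.32,0.0,0,0,0.2,-0.5],[0.2,-0.32,0.0,0,0,0.2,-0.5],[0.2,-0.32,0.0,0,0,0.2,-0.5],[0.2,-0.32,0.0,0,0,0.2,-0.5],[0.2,-0.32,0.0,0,0,0.2,-0.5],[0.2,-0.32,0.0,0,0,0.2,-0.5],[0.2,-0.32,0.0,0,0,0.2,-0.5],[0.2,-0.32,0.0,0,0,0.2,-0.5],[0.2,-0.32,0.0,0,0,0.2,-0.5],[0.2,-0.32,0.0,0,0,0.2,-0.5]]]' 40
python3 -m inch '[[[0.15,-0.24,-0.1,0,0,0,-0.5],[0.15,-0.24,-0.1,0,0,0,-0.5],[0.15,-0.24,-0.1,0,0,0,-0.5],[0.15,-0.24,-0.1,0,0,0,-0.5],[0.15,-0.24,-0.1,0,0,0,-0.5],[0.15,-0.24,-0.1,0,0,0,-0.5],[0.15,-0.24,-0.1,0,0,0,-0.5],[0.15,-0.24,-0.1,0,0,0,-0.5],[0.15,-0.24,-0.1,0,0,0,-0.5],[0.15,-0.24,-0.1,0,0,0,-0.5]]]'
python3 dn.py
```

```text
time: 2.28
position: [0.4123, 0.1832, 0.2454]
eef_rot: [0.099, 0.995, -0.001, 0.001]
force: [-0.8, 0.4, 0.6]
grip_width: 0.064
gripper_force: 0.0
time: 3.12
position: [0.5593, -0.0509, 0.1451]
eef_rot: [0.096, 0.995, 0.001, -0.001]
force: [0.2, 0.1, 0.5]
grip_width: 0.0639
gripper_force: 0.0
TCP mm [559.2805 -50.9492 145.0743] yang 79.03091805146181 zax [-0.0012  0.0013 -1.    ] w 63.9 gf 0.0 F [0.1842 0.1066 0.5152] t 3.12
x y ang w h z n
 [[ 559.1  -51.2   79.3   39.9   37.5   20.   240. ]
 [ 452.4  -51.2   75.4   39.7   79.7   20.2   91. ]
 [ 472.3 -141.6   80.8   28.8   38.5   19.9  189. ]]dn.py:5: RuntimeWarning: All-NaN slice encountered
  W=cloud(cam,np.nan_to_num(np.nanmedian(D,0)))
```

```bash
python3 -m inch '[[[0.001,0,-0.04,0,0,0,-0.5],[0.001,0,-0.08,0,0,0,-0.5],[0.001,0,-0.105,0,0,0,-0.5],[0.001,0,-0.115,0,0,0,-0.5],[0.001,0,-0.125,0,0,0,-0.5],[0.001,0,-0.125,0,0,0,-0.5],[0.001,0,-0.125,0,0,0,0.2],[0.001,0,-0.125,0,0,0,0.2],[0.001,0,-0.125,0,0,0,0.2],[0.001,0,-0.125,0,0,0,0.2]]]' 40
python3 -m inch '[[[0,0,0,0,0,0,1],[0,0,0,0,0,0,1],[0,0,0,0,0,0,1],[0,0,0,0,0,0,1]]]'
python3 -m inch '[[[0,0,0.02,0,0,0,1],[0,0,0.05,0,0,0,1],[0,0,0.08,0,0,0,1],[0,0,0.1,0,0,0,1],[0,0,0.1,0,0,0,1]]]'
```

```text
time: 4.05
position: [0.5626, -0.0517, 0.0232]
eef_rot: [0.095, 0.995, -0.0, 0.003]
force: [0.4, 0.7, 6.5]
grip_width: 0.0386
gripper_force: 41.5
time: 4.38
position: [0.5626, -0.0517, 0.0232]
eef_rot: [0.095, 0.995, -0.0, 0.003]
force: [0.1, 0.7, 5.8]
grip_width: 0.039
gripper_force: 41.5
time: 4.8
position: [0.564, -0.0523, 0.1271]
eef_rot: [0.095, 0.995, -0.001, 0.006]
force: [0.3, 0.0, -0.7]
grip_width: 0.0392
gripper_force: 40.8
```

```bash
python3 -m inch '[[[0.0,0.04,0.02,0,0,0.1,1],[0.01,0.08,0.02,0,0,0.18,1],[0.02,0.427,0.02,0,0,0.18,1],[0.027,0.427,0.02,0,0,0.18,1],[0.027,0.427,0.02,0,0,0.18,1],[0.027,0.427,0.02,0,0,0.18,1],[0.027,0.427,0.02,0,0,0.18,1],[0.027,0.427,0.02,0,0,0.18,1],[0.027,0.427,0.02,0,0,0.18,1],[0.027,0.427,0.02,0,0,0.18,1]]]'
python3 -m inch '[[[0,0,0,0,0,0,1],[0,0,0,0,0,0,1],[0,0,0,0,0,0,1],[0,0,0,0,0,0,1]]]'
python3 - <<'E'
from dn import *
tool(); print(np.round(frames(),1))
shot('scene','s1'); print(search_frame('scene','done1')[:8])
E
```

```text
time: 5.63
position: [0.586, 0.361, 0.139]
eef_rot: [0.005, 1.0, -0.0, -0.001]
force: [0.3, -0.2, -0.1]
grip_width: 0.0388
gripper_force: 40.8
time: 5.97
position: [0.5867, 0.3578, 0.1397]
eef_rot: [0.006, 1.0, -0.001, -0.0]
force: [0.0, -0.6, 0.2]
grip_width: 0.0387
gripper_force: 40.9
TCP mm [586.6933 357.7668 139.6953] yang 89.29729922882073 zax [-0.0009 -0.001  -1.    ] w 38.7 gf 40.9 F [ 0.0093 -0.5554  0.1644] t 5.97
[[ 599.6  -98.8   86.1  118.6   11.2   19.6  241. ]
 [ 554.5 -129.2   88.6   40.7   40.9   19.6  282. ]
 [ 472.   -56.2   76.    40.2   38.3   19.8  277. ]
 [ 473.5 -135.2   81.2   41.4   38.3   19.9  281. ]]
[{'at': [0.5575, -0.1295, 0.0183], 'score': 0.82}, {'at': [0.4824, -0.1353, 0.0247], 'score': 0.73}, {'at': [0.6982, -0.0764, 0.098], 'score': 0.69}, {'at': [0.4858, -0.2545, 0.0151], 'score': 0.63}, {'at': [0.298, -0.256, 0.0168], 'score': 0.55}, {'at': [0.3993, -0.2386, 0.0177], 'score': 0.53}]dn.py:5: RuntimeWarning: All-NaN slice encountered
  W=cloud(cam,np.nan_to_num(np.nanmedian(D,0)))
```

View pics/s1.png

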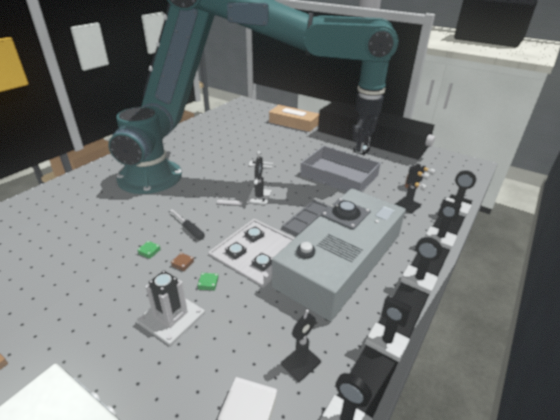

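The frame is held over the tote (365,150); the other three are still in the tray at (255,233), (236,250) and (263,262).

```bash
python3 -m inch '[[[0.004,0.017,0,0,0,0,1],[0.004,0.017,-0.03,0,0,0,1],[0.004,0.017,-0.06,0,0,0,1],[0.004,0.017,-0.09,0,0,0,1],[0.004,0.017,-0.107,0,0,0,1],[0.004,0.017,-0.111,0,0,0,1],[0.004,0.017,-0.115,0,0,0,1],[0.004,0.017,-0.115,0,0,0,1]]]'
python3 -m inch '[[[0,0,0,0,0,0,-0.4],[0,0,0,0,0,0,-0.4],[0,0,0,0,0,0,-0.4],[0,0,0.02,0,0,0,-0.4],[0,0,0.05,0,0,0,-0.4],[0,0,0.09,0,0,0,-0.4],[0,0,0.13,0,0,0,-0.4],[0,0,0.13,0,0,0,-0.4]]]'
```

```text
time: 6.83
position: [0.5912, 0.376, 0.0259]
eef_rot: [0.006, 1.0, 0.0, 0.0]
force: [-0.0, -0.8, -0.0]
grip_width: 0.0387
gripper_force: 40.8
time: 7.5
position: [0.5949, 0.3787, 0.1691]
eef_rot: [0.005, 1.0, 0.005, 0.009]
force: [1.6, 0.9, 3.3]
grip_width: 0.0598
gripper_force: 0.0
```

```bash
python3 -m inch '[[[-0.037,-0.3,0,0,0,0,-0.4],[-0.037,-0.3,0,0,0,0,-0.4],[-0.037,-0.3,0,0,0,0,-0.4],[-0.037,-0.3,0,0,0,0,-0.4],[-0.037,-0.3,0,0,0,0,-0.4],[-0.037,-0.3,0,0,0,0,-0.4],[-0.037,-0.3,0,0,0,0,-0.4],[-0.037,-0.3,0,0,0,0,-0.4],[-0.037,-0.3,0,0,0,0,-0.4]]]'
python3 -m inch '[[[0,-0.205,0,0,0,-0.01,-0.4],[0,-0.205,0,0,0,-0.01,-0.4],[0,-0.205,0,0,0,-0.01,-0.4],[0,-0.205,-0.03,0,0,-0.01,-0.4],[0,-0.205,-0.05,0,0,-0.01,-0.4],[0,-0.205,-0.05,0,0,-0.01,-0.4],[0,-0.205,-0.05,0,0,-0.01,-0.4],[0,-0.205,-0.05,0,0,-0.01,-0.4],[0,-0.205,-0.05,0,0,-0.01,-0.4]]]'
cat > look.py <<'E'
from dn import *
tool(); print('tray\n',np.round(frames(),1)); print('tote\n',np.round(frames((.40,.62,.29,.46)),1))
E
python3 -W ignore look.py
```

```text
time: 8.25
position: [0.5538, 0.0733, 0.1566]
eef_rot: [0.008, 1.0, -0.0, 0.001]
force: [0.1, 0.7, 0.0]
grip_width: 0.0597
gripper_force: 0.0
time: 9.0
position: [0.5549, -0.1269, 0.1067]
eef_rot: [0.009, 1.0, 0.0, 0.001]
force: [0.3, -0.1, -0.0]
grip_width: 0.0596
gripper_force: 0.0
TCP mm [ 554.8781 -126.8979  106.688 ] yang 88.93021007417738 zax [ 0.0023  0.0006 -1.    ] w 59.6 gf 0.0 F [ 0.2632 -0.0754 -0.0434] t 9.0
tray
 [[ 549.3 -129.2   88.3   40.7   29.7   19.8  204. ]
 [ 459.6 -113.7   47.    37.8  102.5   20.    91. ]]
tote
 [[588.6 373.2  89.2  39.6  39.2  19.2 261. ]]
```

```bash
python3 -m inch '[[[0,-0.002,-0.03,0,0,0,-0.4],[0,-0.002,-0.06,0,0,0,-0.4],[0,-0.002,-0.075,0,0,0,-0.4],[0,-0.002,-0.083,0,0,0,-0.4],[0,-0.002,-0.083,0,0,0,-0.4],[0,-0.002,-0.083,0,0,0,0.3],[0,-0.002,-0.083,0,0,0,1],[0,-0.002,-0.083,0,0,0,1],[0,-0.002,-0.083,0,0,0,1],[0,-0.002,-0.083,0,0,0,1]]]'
python3 -m inch '[[[0,0,0,0,0,0,1],[0,0,0,0,0,0,1],[0,0,0.02,0,0,0,1],[0,0,0.05,0,0,0,1],[0,0,0.09,0,0,0,1],[0,0,0.12,0,0,0,1],[0,0,0.12,0,0,0,1]]]'
python3 -m inch '[[[-0.018,0.3,0,0,0,0,1],[-0.018,0.3,0,0,0,0,1],[-0.018,0.3,0,0,0,0,1],[-0.018,0.3,0,0,0,0,1],[-0.018,0.3,0,0,0,0,1],[-0.018,0.3,0,0,0,0,1],[-0.018,0.3,0,0,0,0,1],[-0.018,0.3,0,0,0,0,1],[-0.018,0.3,0,0,0,0,1]]]'
python3 -m inch '[[[0,0.205,0,0,0,0.01,1],[0,0.205,0,0,0,0.01,1],[0,0.205,0,0,0,0.01,1],[0,0.205,0,0,0,0.01,1],[0,0.205,0,0,0,0.01,1],[0,0.205,0,0,0,0.01,1],[0,0.205,0,0,0,0.01,1],[0,0.205,0,0,0,0.01,1],[0,0.205,0,0,0,0.01,1]]]'
python3 -W ignore look.py
```

```text
time: 10.03
position: [0.5552, -0.1312, 0.0244]
eef_rot: [0.01, 1.0, -0.0, 0.002]
force: [0.8, 0.2, 5.8]
grip_width: 0.0388
gripper_force: 41.3
time: 10.62
position: [0.5576, -0.1322, 0.151]
eef_rot: [0.01, 1.0, -0.002, 0.007]
force: [1.5, -0.7, 0.7]
grip_width: 0.039
gripper_force: 40.7
time: 11.37
position: [0.5347, 0.1721, 0.1415]
eef_rot: [0.008, 1.0, 0.0, -0.001]
force: [0.4, -0.4, -0.0]
grip_width: 0.0388
gripper_force: 40.8
time: 12.12
position: [0.5363, 0.3721, 0.142]
eef_rot: [0.007, 1.0, -0.001, -0.0]
force: [-0.7, 0.8, -0.6]
grip_width: 0.0386
gripper_force: 40.8
TCP mm [536.2835 372.0622 141.9752] yang 89.24337969762225 zax [-0.0005 -0.0012 -1.    ] w 38.6 gf 40.8 F [-0.7366  0.8403 -0.5502] t 12.12
tray
 [[ 600.6  -96.9   85.3  114.7   11.5   19.9  225. ]
 [ 472.4  -56.3   75.9   40.1   38.5   19.8  277. ]
 [ 473.7 -135.1   81.7   41.4   38.5   20.1  276. ]]
tote
 [[572.9 350.8  39.1  99.5  39.   19.1 171. ]]
```

```bash
python3 -m inch '[[[0,0.002,0,0,0,0,1],[0,0.002,-0.03,0,0,0,1],[0,0.002,-0.06,0,0,0,1],[0,0.002,-0.09,0,0,0,1],[0,0.002,-0.107,0,0,0,1],[0,0.002,-0.111,0,0,0,1],[0,0.002,-0.115,0,0,0,1],[0,0.002,-0.115,0,0,0,1]]]'
python3 -m inch '[[[0,0,0,0,0,0,-0.4],[0,0,0,0,0,0,-0.4],[0,0,0,0,0,0,-0.4],[0,0,0.02,0,0,0,-0.4],[0,0,0.05,0,0,0,-0.4],[0,0,0.09,0,0,0,-0.4],[0,0,0.13,0,0,0,-0.4],[0,0,0.13,0,0,0,-0.4]]]'
python3 -m inch '[[[-0.037,-0.26,0,0,0,-0.1,-0.4],[-0.037,-0.26,0,0,0,-0.23,-0.4],[-0.037,-0.26,0,0,0,-0.23,-0.4],[-0.037,-0.26,0,0,0,-0.23,-0.4],[-0.037,-0.26,0,0,0,-0.23,-0.4],[-0.037,-0.26,0,0,0,-0.23,-0.4],[-0.037,-0.26,0,0,0,-0.23,-0.4],[-0.037,-0.26,0,0,0,-0.23,-0.4],[-0.037,-0.26,0,0,0,-0.23,-0.4]]]'
python3 -W ignore look.py
```

```text
time: 12.98
position: [0.5361, 0.3764, 0.0278]
eef_rot: [0.005, 1.0, 0.0, 0.0]
force: [0.0, 0.9, -0.3]
grip_width: 0.0386
gripper_force: 40.8
time: 13.65
position: [0.54, 0.3789, 0.1704]
eef_rot: [0.005, 1.0, 0.005, 0.009]
force: [1.1, 1.4, 1.5]
grip_width: 0.0598
gripper_force: 0.0
time: 14.4
position: [0.4991, 0.1161, 0.1583]
eef_rot: [0.121, 0.993, 0.001, 0.001]
force: [-0.9, 0.6, -0.6]
grip_width: 0.0601
gripper_force: 0.0
TCP mm [499.1442 116.1248 158.338 ] yang 76.10320844653293 zax [ 0.0023  0.0013 -1.    ] w 60.1 gf 0.0 F [-0.8507  0.5605 -0.5999] t 14.4
tray
 [[ 600.2  -97.3   87.7  115.3   11.4   20.1  238. ]
 [ 472.4  -56.2   74.6   39.8   38.5   19.9  278. ]
 [ 473.7 -135.3   80.9   41.5   38.3   19.8  279. ]]
tote
 [[588.3 372.2  89.1  38.2  38.6  19.3 259. ]
 [495.5 453.    4.3 182.2  15.5  16.4 169. ]
 [536.2 374.2  89.9  41.5  38.1  19.2 280. ]]
```

```bash
python3 -m inch '[[[-0.027,-0.172,0,0,0,0,-0.4],[-0.027,-0.172,0,0,0,0,-0.4],[-0.027,-0.172,0,0,0,0,-0.4],[-0.027,-0.172,0,0,0,0,-0.4],[-0.027,-0.172,0,0,0,0,-0.4],[-0.027,-0.172,-0.04,0,0,0,-0.4],[-0.027,-0.172,-0.08,0,0,0,-0.4],[-0.027,-0.172,-0.08,0,0,0,-0.4],[-0.027,-0.172,-0.08,0,0,0,-0.4]]]'
python3 -W ignore look.py
```

```text
time: 15.35
position: [0.4698, -0.0542, 0.075]
eef_rot: [0.119, 0.993, 0.001, -0.003]
force: [1.0, 0.2, 0.6]
grip_width: 0.0598
gripper_force: 0.0
TCP mm [469.7763 -54.1717  75.0388] yang 76.29097885176562 zax [-0.0068  0.0021 -1.    ] w 59.8 gf 0.0 F [1.0319 0.1934 0.5901] t 15.35
tray
 [[555.9 -96.7  84.8 107.9 101.9  22.2 196. ]]
tote
 [[588.9 373.1  89.3  39.3  39.1  19.1 263. ]
 [552.7 453.1  89.1   3.2 104.5  15.6 106. ]
 [536.3 373.8  89.5  40.7  37.8  19.1 279. ]
 [449.4 453.3   8.8  91.6  14.9  16.4  83. ]]
```

```bash
python3 -m inch '[[[0.001,-0.002,-0.03,0,0,0,-0.4],[0.001,-0.002,-0.044,0,0,0,-0.4],[0.001,-0.002,-0.05,0,0,0,-0.4],[0.001,-0.002,-0.05,0,0,0,-0.4],[0.001,-0.002,-0.05,0,0,0,0.3],[0.001,-0.002,-0.05,0,0,0,1],[0.001,-0.002,-0.05,0,0,0,1],[0.001,-0.002,-0.05,0,0,0,1],[0.001,-0.002,-0.05,0,0,0,1]]]'
python3 -m inch '[[[0,0,0,0,0,0,1],[0,0,0,0,0,0,1],[0,0,0.02,0,0,0,1],[0,0,0.05,0,0,0,1],[0,0,0.09,0,0,0,1],[0,0,0.12,0,0,0,1],[0,0,0.12,0,0,0,1]]]'
python3 -m inch '[[[0.006,0.25,0,0,0,0.1,1],[0.011,0.25,0,0,0,0.23,1],[0.011,0.25,0,0,0,0.23,1],[0.011,0.25,0,0,0,0.23,1],[0.011,0.25,0,0,0,0.23,1],[0.011,0.25,0,0,0,0.23,1],[0.011,0.25,0,0,0,0.23,1],[0.011,0.25,0,0,0,0.23,1],[0.011,0.25,0,0,0,0.23,1]]]'
python3 -m inch '[[[0,0.18,0,0,0,0,1],[0,0.18,0,0,0,0,1],[0,0.18,0,0,0,0,1],[0,0.18,0,0,0,0,1],[0,0.18,0,0,0,0,1],[0,0.18,0,0,0,0,1],[0,0.18,0,0,0,0,1],[0,0.18,0,0,0,0,1],[0,0.18,0,0,0,0,1]]]'
python3 -W ignore look.py
```

```text
time: 16.3
position: [0.4745, -0.058, 0.0297]
eef_rot: [0.12, 0.993, -0.0, 0.002]
force: [0.6, 0.7, 6.2]
grip_width: 0.038
gripper_force: 40.7
time: 16.88
position: [0.4769, -0.0588, 0.1557]
eef_rot: [0.12, 0.993, -0.001, 0.008]
force: [0.5, -0.3, 0.5]
grip_width: 0.0379
gripper_force: 40.2
time: 17.63
position: [0.4833, 0.1921, 0.1468]
eef_rot: [0.005, 1.0, -0.0, -0.0]
force: [-0.4, -0.7, -0.6]
grip_width: 0.0383
gripper_force: 40.4
time: 18.38
position: [0.4842, 0.3701, 0.1474]
eef_rot: [0.007, 1.0, -0.0, -0.0]
force: [0.1, 0.1, -0.8]
grip_width: 0.0378
gripper_force: 40.5
TCP mm [484.2396 370.0811 147.3923] yang 89.2238267420786 zax [-0.0001 -0.0007 -1.    ] w 37.8 gf 40.5 F [ 0.1461  0.0692 -0.7782] t 18.38
tray
 [[ 600.1  -98.6   85.7  118.1   10.9   19.8  235. ]
 [ 473.3 -135.2   82.4   41.3   38.6   19.8  277. ]]
tote
 [[588.5 372.6  89.6  40.3  38.7  19.3 258. ]
 [519.2 351.2  40.5 100.6  41.6  19.3 221. ]]
```

```bash
python3 -m inch '[[[-0.001,0.003,0,0,0,0,1],[-0.001,0.003,-0.03,0,0,0,1],[-0.001,0.003,-0.06,0,0,0,1],[-0.001,0.003,-0.09,0,0,0,1],[-0.001,0.003,-0.107,0,0,0,1],[-0.001,0.003,-0.113,0,0,0,1],[-0.001,0.003,-0.117,0,0,0,1],[-0.001,0.003,-0.117,0,0,0,1]]]'
python3 -m inch '[[[0,0,0,0,0,0,-0.4],[0,0,0,0,0,0,-0.4],[0,0,0,0,0,0,-0.4],[0,0,0.02,0,0,0,-0.4],[0,0,0.05,0,0,0,-0.4],[0,0,0.09,0,0,0,-0.4],[0,0,0.13,0,0,0,-0.4],[0,0,0.13,0,0,0,-0.4]]]'
python3 -m inch '[[[-0.01,-0.28,0,0,0,-0.1,-0.4],[-0.01,-0.28,0,0,0,-0.14,-0.4],[-0.01,-0.28,0,0,0,-0.14,-0.4],[-0.01,-0.28,0,0,0,-0.14,-0.4],[-0.01,-0.28,0,0,0,-0.14,-0.4],[-0.01,-0.28,0,0,0,-0.14,-0.4],[-0.01,-0.28,0,0,0,-0.14,-0.4],[-0.01,-0.28,0,0,0,-0.14,-0.4],[-0.01,-0.28,0,0,0,-0.14,-0.4]]]'
python3 -W ignore look.py
```

```text
time: 19.25
position: [0.483, 0.3756, 0.031]
eef_rot: [0.005, 1.0, 0.0, 0.0]
force: [0.6, -0.7, -0.8]
grip_width: 0.0382
gripper_force: 40.5
time: 19.92
position: [0.487, 0.3781, 0.1725]
eef_rot: [0.005, 1.0, 0.006, 0.009]
force: [1.3, 1.1, 1.7]
grip_width: 0.0594
gripper_force: 0.0
time: 20.67
position: [0.4731, 0.094, 0.1612]
eef_rot: [0.077, 0.997, 0.0, 0.001]
force: [0.3, 0.5, 0.1]
grip_width: 0.0595
gripper_force: 0.0
TCP mm [473.0921  94.0164 161.2069] yang 81.15394075966331 zax [ 0.0023  0.0007 -1.    ] w 59.5 gf 0.0 F [0.2889 0.5191 0.0913] t 20.67
tray
 [[ 599.9  -98.6   86.5  117.8   10.5   20.5  243. ]
 [ 473.3 -135.3   82.    41.9   38.2   19.7  281. ]]
tote
 [[511.3 452.8   3.4 213.1  14.4  16.5 205. ]
 [588.4 373.1  89.2  39.3  38.9  19.2 263. ]
 [536.3 373.8  88.9  40.9  38.3  19.1 278. ]
 [480.6 372.7   0.2  37.4  40.2  19.3 268. ]]
```

```bash
python3 -m inch '[[[0,-0.229,0,0,0,0,-0.4],[0,-0.229,0,0,0,0,-0.4],[0,-0.229,0,0,0,0,-0.4],[0,-0.229,0,0,0,0,-0.4],[0,-0.229,0,0,0,0,-0.4],[0,-0.229,0,0,0,0,-0.4],[0,-0.229,-0.04,0,0,0,-0.4],[0,-0.229,-0.08,0,0,0,-0.4],[0,-0.229,-0.08,0,0,0,-0.4]]]'
python3 -W ignore look.py
```

```text
time: 21.62
position: [0.4669, -0.1307, 0.0716]
eef_rot: [0.075, 0.997, 0.003, -0.009]
force: [-3.4, 0.5, -0.9]
grip_width: 0.0598
gripper_force: 0.0
TCP mm [ 466.8768 -130.6788   71.6351] yang 81.40663239319609 zax [-0.0165  0.0072 -0.9998] w 59.8 gf 0.0 F [-3.3862  0.4832 -0.8844] t 21.62
tray
 [[564.9 -64.9  72.5  72.6 105.   20.1 160. ]]
tote
 [[588.2 373.1   0.3  38.2  39.5  19.3 263. ]
 [550.7 453.3  89.5   2.8  94.   16.2  86. ]
 [536.1 374.   88.7  40.8  37.8  18.9 279. ]
 [452.2 453.2   8.3  96.6  13.7  16.2  96. ]
 [480.1 372.7  88.   39.8  36.8  19.2 262. ]]
```

```bash
python3 -m inch '[[[0,0,0,0,0,0,-0.4],[0,0,-0.03,0,0,0,-0.4],[0,0,-0.044,0,0,0,-0.4],[0,0,-0.053,0,0,0,-0.4],[0,0,-0.053,0,0,0,-0.4],[0,0,-0.053,0,0,0,0.3],[0,0,-0.053,0,0,0,1],[0,0,-0.053,0,0,0,1],[0,0,-0.053,0,0,0,1],[0,0,-0.053,0,0,0,1]]]'
python3 -m inch '[[[0,0,0,0,0,0,1],[0,0,0,0,0,0,1],[0,0,0.02,0,0,0,1],[0,0,0.05,0,0,0,1],[0,0,0.09,0,0,0,1],[0,0,0.14,0,0,0,1],[0,0,0.14,0,0,0,1]]]'
python3 -m inch '[[[0,0.33,0,0,0,0.1,1],[0,0.33,0,0,0,0.14,1],[0,0.33,0,0,0,0.14,1],[0,0.33,0,0,0,0.14,1],[0,0.33,0,0,0,0.14,1],[0,0.33,0,0,0,0.14,1],[0,0.33,0,0,0,0.14,1],[0,0.33,0,0,0,0.14,1],[0,0.33,0,0,0,0.14,1]]]'
python3 -m inch '[[[-0.044,0.18,0,0,0,0,1],[-0.044,0.18,0,0,0,0,1],[-0.044,0.18,0,0,0,0,1],[-0.044,0.18,0,0,0,0,1],[-0.044,0.18,0,0,0,0,1],[-0.044,0.18,0,0,0,0,1],[-0.044,0.18,0,0,0,0,1],[-0.044,0.18,0,0,0,0,1],[-0.044,0.18,0,0,0,0,1]]]'
python3 -W ignore look.py
```

```text
time: 22.65
position: [0.4743, -0.1343, 0.0295]
eef_rot: [0.075, 0.997, -0.001, 0.002]
force: [0.6, 0.6, 6.0]
grip_width: 0.0384
gripper_force: 40.9
time: 23.23
position: [0.4761, -0.1352, 0.1757]
eef_rot: [0.075, 0.997, -0.002, 0.007]
force: [1.8, 0.0, 0.8]
grip_width: 0.0381
gripper_force: 40.3
time: 23.98
position: [0.4717, 0.2026, 0.1673]
eef_rot: [0.002, 1.0, 0.002, -0.0]
force: [-0.0, -0.4, -0.4]
grip_width: 0.038
gripper_force: 40.4
time: 24.73
position: [0.4292, 0.3749, 0.1673]
eef_rot: [0.006, 1.0, -0.0, 0.0]
force: [-0.9, -0.4, -0.5]
grip_width: 0.0385
gripper_force: 40.5
TCP mm [429.2122 374.8569 167.2749] yang 89.2764270111491 zax [ 0.     -0.0006 -1.    ] w 38.5 gf 40.5 F [-0.864  -0.3854 -0.4982] t 24.73
tray
 [[600.4 -97.1  86.4 114.7  10.9  20.3 230. ]]
tote
 [[555.3 453.1   0.  125.5   3.6  16.2 118. ]
 [588.5 372.8  88.8  39.   38.4  19.  264. ]
 [536.  374.5  89.1  42.5  38.   19.  280. ]
 [473.3 346.5  72.9  96.9  43.5  19.4 257. ]]
```

```bash
python3 -m inch '[[[0,0,-0.04,0,0,0,1],[0,0,-0.08,0,0,0,1],[0,0,-0.11,0,0,0,1],[0,0,-0.127,0,0,0,1],[0,0,-0.133,0,0,0,1],[0,0,-0.137,0,0,0,1],[0,0,-0.137,0,0,0,1]]]'
python3 -m inch '[[[0,0,0,0,0,0,-0.4],[0,0,0,0,0,0,-0.4],[0,0,0,0,0,0,-0.4],[0,0,0.02,0,0,0,-0.4],[0,0,0.05,0,0,0,-0.4],[0,0,0.09,0,0,0,-0.4],[0,0,0.13,0,0,0,-0.4],[0,0,0.17,0,0,0,-0.4]]]'
cat > ring.py <<'E'
from dn import *
import sys
def rect_img(p,c,zf,half=.05,s=8000):
    n=int(2*half*s); i,j=np.mgrid[:n,:n]
    X=c[0]+half-i/s; Y=c[1]+half-j/s   # up=+x, left=+y
    uv=w2p('top',np.c_[X.ravel(),Y.ravel(),np.full(X.size,zf)]).astype(np.float32)
    return cv2.remap(p,uv[:,0].reshape(n,n),uv[:,1].reshape(n,n),cv2.INTER_CUBIC)
if __name__=='__main__':
    S=[shot('top')[0] for _ in range(4)]; p=np.mean(S,0).astype(np.uint8)
    c=(.6805,.0535); a=rect_img(p,c,.109); b=rect_img(p,c,.104)
    cv2.imwrite(sys.argv[1],np.hstack([cv2.resize(x,(400,400))[:,:,::-1] for x in(a,b)]))
E
python3 ring.py pics/r2.png; python3 -W ignore look.py
```

```text
time: 25.52
position: [0.4293, 0.3763, 0.031]
eef_rot: [0.006, 1.0, 0.0, 0.0]
force: [0.7, -0.3, 0.2]
grip_width: 0.0378
gripper_force: 40.5
time: 26.18
position: [0.4285, 0.3763, 0.203]
eef_rot: [0.005, 1.0, 0.0, 0.001]
force: [0.8, 1.1, 0.3]
grip_width: 0.06
gripper_force: 0.0
TCP mm [429.619  377.0519 203.5069] yang 89.38810108606846 zax [ 0.0052  0.0038 -1.    ] w 60.0 gf 0.0 F [-0.182  -0.7209 -0.6672] t 26.38
tray
 [[600.1 -98.7  86.6 118.3  10.8  20.  242. ]]
tote
 [[588.9 372.9  89.9  39.2  39.2  19.1 260. ]
 [536.1 374.1  88.5  42.   37.9  19.5 280. ]
 [479.7 372.   89.8  37.9  37.7  19.2 263. ]
 [428.3 375.   88.9  41.8  37.9  19.3 277. ]]
```

View pics/r2.png

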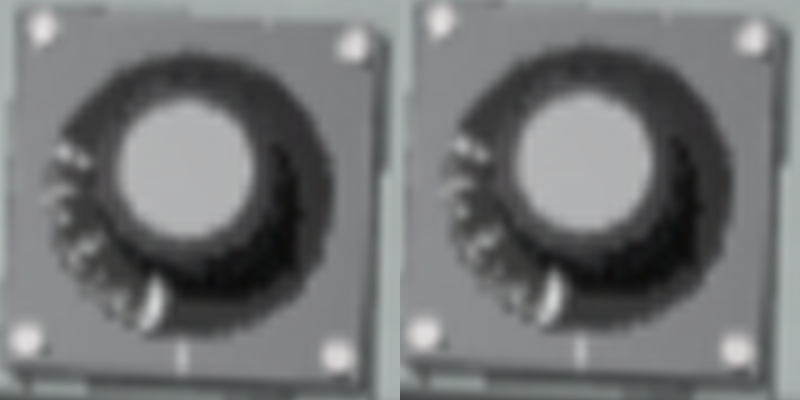

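The rectified view puts the ring centre at (190,194), index line at (183,358), zero line at (153,303) and the 45° line at (85,248). The reading is about −16°, so it needs about 61° counter-clockwise.

```bash
python3 -m inch '[[[0.14,-0.19,0,0,0,-0.51,-0.4],[0.14,-0.19,0,0,0,-0.51,-0.4],[0.14,-0.19,0,0,0,-0.51,-0.4],[0.14,-0.19,0,0,0,-0.51,-0.4],[0.14,-0.19,0,0,0,-0.51,-0.4],[0.14,-0.19,0,0,0,-0.51,-0.4],[0.14,-0.19,0,0,0,-0.51,-0.4],[0.14,-0.19,0,0,0,-0.51,-0.4]]]'
python3 -m inch '[[[0.112,-0.132,0,0,0,0,-0.6],[0.112,-0.132,0,0,0,0,-0.6],[0.112,-0.132,0,0,0,0,-0.6],[0.112,-0.132,0,0,0,0,-0.6],[0.112,-0.132,0,0,0,0,-0.6],[0.112,-0.132,0,0,0,0,-0.6],[0.112,-0.132,0,0,0,0,-0.6]]]'
python3 -c "from dn import *; tool()"
```

```text
time: 27.25
position: [0.5687, 0.1846, 0.1981]
eef_rot: [0.259, 0.966, -0.001, -0.002]
force: [-0.6, 1.2, 0.3]
grip_width: 0.0599
gripper_force: 0.0
time: 27.83
position: [0.6798, 0.0557, 0.1991]
eef_rot: [0.257, 0.966, 0.0, -0.002]
force: [0.1, 1.1, -0.5]
grip_width: 0.0683
gripper_force: 0.0
TCP mm [679.8238  55.7197 199.0579] yang 60.216561668512604 zax [-0.0028  0.0013 -1.    ] w 68.3 gf 0.0 F [ 0.0624  1.1237 -0.5246] t 27.83
```

```bash
python3 -m inch '[[[0.001,0,-0.03,0,0,0,-0.6],[0.001,0,-0.055,0,0,0,-0.6],[0.001,0,-0.067,0,0,0,-0.6],[0.001,0,-0.067,0,0,0,-0.6],[0.001,0,-0.067,0,0,0,0.1],[0.001,0,-0.067,0,0,0,0.5],[0.001,0,-0.067,0,0,0,1],[0.001,0,-0.067,0,0,0,1],[0.001,0,-0.067,0,0,0,1],[0.001,0,-0.067,0,0,0,1]]]' 40
python3 -c "from dn import *; tool()"
```

```text
time: 28.67
position: [0.6829, 0.0574, 0.1361]
eef_rot: [0.256, 0.967, 0.003, 0.002]
force: [1.4, 5.1, -0.8]
grip_width: 0.043
gripper_force: 40.7
TCP mm [682.8509  57.3599 136.074 ] yang 60.29021338516118 zax [ 0.005   0.0048 -1.    ] w 43.0 gf 40.7 F [ 1.4316  5.0623 -0.7661] t 28.67
```

```bash
python3 -m inch '[[[0.001,0.002,0,0,0,0.11,1],[0.001,0.002,0,0,0,0.22,1],[0.001,0.002,0,0,0,0.33,1],[0.001,0.002,0,0,0,0.44,1],[0.001,0.002,0,0,0,0.55,1],[0.001,0.002,0,0,0,0.66,1],[0.001,0.002,0,0,0,0.77,1],[0.001,0.002,0,0,0,0.88,1],[0.001,0.002,0,0,0,0.97,1],[0.001,0.002,0,0,0,1.06,1]]]'
python3 -m inch '[[[0,0,0,0,0,0,1],[0,0,0,0,0,0,1],[0,0,0,0,0,0,1]]]'
python3 -c "from dn import *; tool()"
python3 -m inch '[[[0,0,0,0,0,0,-0.6],[0,0,0,0,0,0,-0.6],[0,0,0,0,0,0,-0.6],[0,0,0,0,0,0,-0.6],[0,0,0.03,0,0,0,-0.6],[0,0,0.07,0,0,0,-0.6],[-0.05,-0.03,0.08,0,0,0,-0.6],[-0.1,-0.06,0.08,0,0,0,-0.6],[-0.14,-0.09,0.08,0,0,0,-0.6],[-0.14,-0.11,0.08,0,0,0,-0.6]]]'
python3 -m inch '[[[-0.1,-0.15,0,0,0,0,-0.6],[-0.1,-0.15,0,0,0,0,-0.6],[-0.1,-0.15,0,0,0,0,-0.6],[-0.1,-0.15,0,0,0,0,-0.6],[-0.1,-0.15,0,0,0,0,-0.6],[-0.1,-0.15,0,0,0,0,-0.6]]]'
python3 ring.py pics/r3.png
```

```text
time: 29.5
position: [0.683, 0.0583, 0.1361]
eef_rot: [-0.269, 0.963, 0.001, 0.002]
force: [-2.0, 3.4, 0.1]
grip_width: 0.0428
gripper_force: 41.0
time: 29.75
position: [0.683, 0.0583, 0.136]
eef_rot: [-0.266, 0.964, 0.001, 0.002]
force: [-2.8, 5.2, 3.3]
grip_width: 0.0428
gripper_force: 41.4
TCP mm [682.9783  58.274  136.0444] yang 120.8345154048734 zax [ 0.0025  0.0031 -1.    ] w 42.8 gf 41.4 F [-2.8215  5.2061  3.3147] t 29.75
time: 30.58
position: [0.5497, -0.0424, 0.2141]
eef_rot: [-0.267, 0.964, -0.0, 0.001]
force: [1.3, -0.9, 0.4]
grip_width: 0.0686
gripper_force: 0.0
time: 31.08
position: [0.458, -0.18, 0.2135]
eef_rot: [-0.254, 0.967, -0.005, -0.004]
force: [0.3, 0.5, 0.5]
grip_width: 0.0683
gripper_force: 0.0
```

View pics/r3.png

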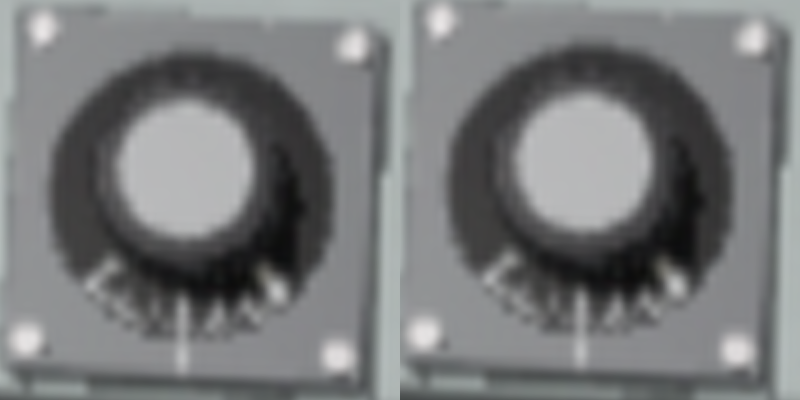

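The 45° line (183,310) stands in line with the index (183,358). I'll check it in numbers and locate the magazine stack and bays.

```bash
cat > ra.py <<'E'
from ring import *
p=np.mean([shot('top')[0] for _ in range(4)],0).astype(np.uint8)
a=cv2.cvtColor(rect_img(p,(.6805,.0535),.109),cv2.COLOR_RGB2GRAY).astype(float)  # 800px, 8px/mm
out=[]
for r in range(585,745,8):
    row=a[r:r+8].mean(0); s=row[345:390]; w=np.clip(s-np.percentile(s,60),0,None); out.append((r+4,345+(w*np.arange(45)).sum()/w.sum(),s.max()-np.median(s)))
print(np.round(out,1))
for s in(0,1): # angle by polar correlation with the scale's 0 and 90 lines
    pass
g=cv2.warpPolar(a.astype(np.float32),(320,1440),(380,389),320,cv2.INTER_LINEAR)
prof=g[:,225:262].mean(1); 
for i in np.argsort(-prof)[:0]: pass
pk=[i for i in range(60,660) if prof[i]==prof[i-6:i+7].max() and prof[i]>prof[60:660].mean()+8]
print([(i/4,round(float(prof[i]))) for i in pk])
idx=g[:,290:320].mean(1); print('index',(200+np.argmax(idx[200:500]))/4)
E
python3 ra.py
python3 -W ignore - <<'E'
from dn import *
tool()
p,d=shot('top'); 
a=cv2.resize(p[170:250,205:290],None,fx=5,fy=5,interpolation=cv2.INTER_CUBIC);b=cv2.resize(p[170:250,410:480],None,fx=5,fy=5,interpolation=cv2.INTER_CUBIC)
cv2.imwrite('pics/bm.png',np.hstack([a,b])[:,:,::-1])
E
```

```text
[[589.  362.8  16. ]
 [597.  363.6  23.4]
 [605.  364.3  29.4]
 [613.  364.7  33.5]
 [621.  364.9  33. ]
 [629.  364.9  31.9]
 [637.  364.7  29. ]
 [645.  364.6  25. ]
 [653.  364.4  22.2]
 [661.  364.4  22.6]
 [669.  364.4  23.6]
 [677.  364.3  20. ]
 [685.  364.2  15.4]
 [693.  364.1  13.8]
 [701.  364.   16. ]
 [709.  364.   19. ]
 [717.  363.9  19. ]
 [725.  364.   16.9]
 [733.  364.   14.1]
 [741.  364.2  11.9]]
[(47.75, 156), (62.75, 109), (76.5, 131), (93.75, 155), (107.0, 104), (122.5, 113), (137.75, 146)]
index 93.0
TCP mm [ 459.5661 -177.2724  212.833 ] yang 119.7412029713767 zax [-0.006  -0.0112 -0.9999] w 68.4 gf 0.0 F [ 0.5053 -0.4768 -0.4142] t 31.48
```

View pics/bm.png

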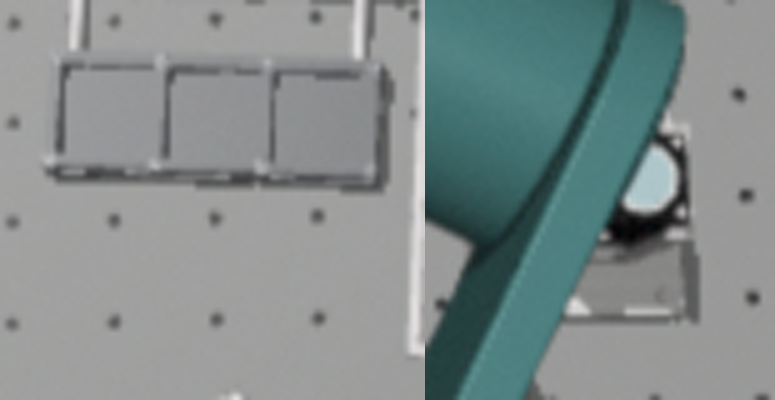

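```bash
python3 -W ignore - <<'E'
from dn import *
for n,u,v in [('b1',319.75,118.25),('b2',211.75,114.5),('b3',105.75,112.5)]: print(n,p2w('top',(205+u/5,170+v/5),.015)[0]*1000)
W=np.load('W.npy')
m=np.isfinite(W).all(-1)&(abs(W[...,2]-.116)<.006)&(W[...,0]>.44)&(W[...,0]<.54)&(W[...,1]>-.42)&(W[...,1]<-.32)
P=W[m]; r=cv2.minAreaRect((P[:,:2]*1000).astype(np.float32)); print('stacktop',r,np.median(P,0)*1000,len(P))
m2=np.isfinite(W).all(-1)&(abs(W[...,2]-.0)<.5)&(W[...,0]>.44)&(W[...,0]<.54)&(W[...,1]>-.42)&(W[...,1]<-.32)
cc=cv2.connectedComponentsWithStats(m.astype(np.uint8)); print(cc[2],cc[3])
p=np.load('p.npy'); a=cv2.resize(p[183:243,412:472],None,fx=9,fy=9,interpolation=cv2.INTER_CUBIC); cv2.imwrite('pics/mag.png',a[:,:,::-1])
E
```

```text
b1 [544.5879  44.1694  15.    ]
b2 [547.5433  96.8031  15.    ]
b3 [549.6173 148.5874  15.    ]
stacktop ((490.9136047363281, -365.6316223144531), (40.10585021972656, 38.612998962402344), 88.813720703125) [ 490.0174 -364.509   116.3738] 341
[[     0      0    560    420 234859]
 [   443    197     20     18    341]] [[279.2485 209.5058]
 [452.695  205.5249]]
```

View pics/mag.png

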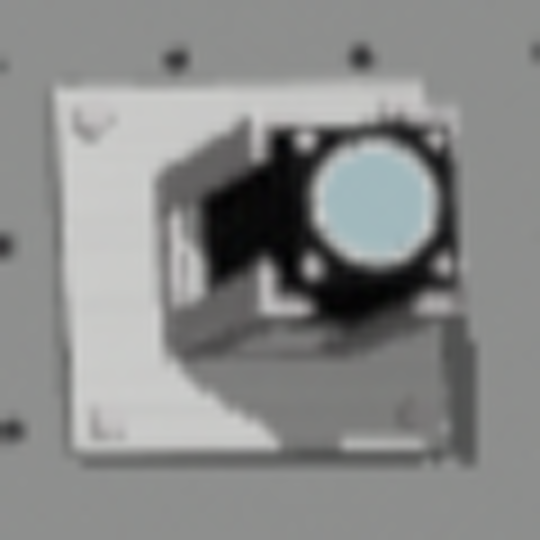

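```bash
python3 -m inch '[[[0.04,0.08,0,0,0,-1.1,0.05],[0.04,0.08,0,0,0,-1.1,0.05],[0.04,0.08,0,0,0,-1.1,0.05],[0.04,0.08,0,0,0,-1.1,0.05],[0.04,0.08,0,0,0,-1.1,0.05],[0.04,0.08,0,0,0,-1.1,0.05],[0.04,0.08,0,0,0,-1.1,0.05],[0.04,0.08,0,0,0,-1.1,0.05],[0.04,0.08,0,0,0,-1.1,0.05],[0.04,0.08,0,0,0,-1.1,0.05]]]'
python3 -m inch '[[[0,0,-0.04,0,0,-1.0,0.05],[0,0,-0.08,0,0,-1.0,0.05],[0,0,-0.12,0,0,-1.0,0.05],[0,0,-0.15,0,0,-1.0,0.05],[0,0,-0.165,0,0,-1.0,0.05],[0,0,-0.17,0,0,-1.0,0.05],[0,0,-0.175,0,0,-1.0,0.05],[0,0,-0.175,0,0,-1.0,0.05],[0,0,-0.175,0,0,-1.0,0.05],[0,0,-0.175,0,0,-1.0,0.05]]]'
python3 -c "from dn import *; tool()"
for i in 1 2 3 4 5; do :; done
python3 -m inch '[[[0,0,-0.007,0,0,0,0.05],[0,0,-0.009,0,0,0,0.05],[0,0,-0.01,0,0,0,0.05],[0,0,-0.01,0,0,0,0.05]]]'
python3 -m inch '[[[0,0,-0.002,0,0,0,0.05],[0,0,-0.002,0,0,0,0.05],[0,0,-0.002,0,0,0,0.05]]]'
python3 -m inch '[[[0,0,-0.002,0,0,0,0.05],[0,0,-0.002,0,0,0,0.05],[0,0,-0.002,0,0,0,0.05]]]'
```

```text
time: 32.37
position: [0.4992, -0.0977, 0.2128]
eef_rot: [0.288, 0.958, -0.002, -0.006]
force: [-0.5, 0.0, -0.1]
grip_width: 0.0402
gripper_force: 0.0
time: 33.2
position: [0.4992, -0.098, 0.038]
eef_rot: [0.709, 0.705, 0.001, -0.006]
force: [0.5, -0.8, 0.8]
grip_width: 0.0406
gripper_force: 0.0
TCP mm [499.1948 -97.9609  37.9793] yang -0.3829300141121719 zax [-0.0068  0.0108 -0.9999] w 40.6 gf 0.0 F [ 0.504  -0.8113  0.8108] t 33.2
time: 33.53
position: [0.4986, -0.098, 0.0275]
eef_rot: [0.711, 0.703, 0.001, -0.007]
force: [0.7, 0.3, -0.3]
grip_width: 0.0406
gripper_force: 0.0
time: 33.78
position: [0.499, -0.0981, 0.0259]
eef_rot: [0.711, 0.703, 0.001, -0.006]
force: [0.4, 0.6, -0.4]
grip_width: 0.0406
gripper_force: 0.0
time: 34.03
position: [0.4989, -0.0981, 0.0238]
eef_rot: [0.711, 0.703, 0.001, -0.006]
force: [0.7, 0.4, -0.1]
grip_width: 0.0406
gripper_force: 0.0
```

```bash
python3 -m inch '[[[0,0,-0.003,0,0,0,0.05],[0,0,-0.003,0,0,0,0.05],[0,0,-0.003,0,0,0,0.05]]]'
python3 -m inch '[[[0,0,-0.002,0,0,0,0.05],[0,0,-0.002,0,0,0,0.05],[0,0,-0.002,0,0,0,0.05]]]'
python3 -m inch '[[[0,0,-0.002,0,0,0,0.05],[0,0,-0.002,0,0,0,0.05],[0,0,-0.002,0,0,0,0.05]]]'
python3 -m inch '[[[0,0,-0.002,0,0,0,0.05],[0,0,-0.002,0,0,0,0.05],[0,0,-0.002,0,0,0,0.05]]]'
```

```text
time: 34.28
position: [0.4988, -0.098, 0.0207]
eef_rot: [0.711, 0.703, 0.001, -0.007]
force: [1.0, 0.1, -0.1]
grip_width: 0.0406
gripper_force: 0.0
time: 34.53
position: [0.4989, -0.0981, 0.0188]
eef_rot: [0.711, 0.703, 0.001, -0.006]
force: [-0.5, 0.5, -0.1]
grip_width: 0.0408
gripper_force: 0.0
time: 34.78
position: [0.4989, -0.0981, 0.0169]
eef_rot: [0.711, 0.703, 0.001, -0.006]
force: [1.4, -0.2, 0.5]
grip_width: 0.0406
gripper_force: 0.0
time: 35.03
position: [0.4992, -0.0982, 0.0166]
eef_rot: [0.711, 0.703, 0.001, -0.006]
force: [-3.6, 0.4, 8.2]
grip_width: 0.0407
gripper_force: 4.2
```

```bash
python3 -m inch '[[[0,0,0.04,0,0,0,0.05],[0,0,0.08,0,0,0,-0.4],[0,0,0.12,0,0,0,-0.4],[0,0,0.16,0,0,0,-0.4],[0,0,0.17,-0.01,-0.007,-0.014,-0.4],[0,0,0.17,-0.01,-0.007,-0.014,-0.4]]]'
python3 -m inch '[[[-0.009,-0.2675,0,0,0,0,-0.4],[-0.009,-0.2675,0,0,0,0,-0.4],[-0.009,-0.2675,0,0,0,0,-0.4],[-0.009,-0.2675,0,0,0,0,-0.4],[-0.009,-0.2675,0,0,0,0,-0.4],[-0.009,-0.2675,0,0,0,0,-0.4],[-0.009,-0.2675,0,0,0,0,-0.4],[-0.009,-0.2675,0,0,0,0,-0.4],[-0.009,-0.2675,0,0,0,0,-0.4],[-0.009,-0.2675,0,0,0,0,-0.4]]]'
python3 -c "from dn import *; tool()"
```

```text
time: 35.53
position: [0.5014, -0.0987, 0.1902]
eef_rot: [0.716, 0.698, 0.003, 0.004]
force: [-0.1, 0.1, 0.4]
grip_width: 0.0597
gripper_force: 0.0
time: 36.37
position: [0.4895, -0.3644, 0.1828]
eef_rot: [0.716, 0.698, 0.001, -0.002]
force: [-0.3, 0.2, -0.9]
grip_width: 0.0595
gripper_force: 0.0
TCP mm [ 489.4761 -364.3586  182.774 ] yang -1.4701493806406472 zax [-0.0024  0.004  -1.    ] w 59.5 gf 0.0 F [-0.2689  0.1597 -0.9048] t 36.37
```

```bash
python3 -m inch '[[[0.001,-0.001,-0.03,0,0,0,-0.4],[0.001,-0.001,-0.05,0,0,0,-0.4],[0.001,-0.001,-0.058,0,0,0,-0.4],[0.001,-0.001,-0.0625,0,0,0,-0.4],[0.001,-0.001,-0.0625,0,0,0,-0.4]]]' 30
python3 -m inch '[[[0,0,0,0,0,0,-0.1],[0,0,0,0,0,0,-0.05],[0,0,0,0,0,0,0],[0,0,0,0,0,0,0.05],[0,0,0,0,0,0,0.1],[0,0,0,0,0,0,1],[0,0,0,0,0,0,1],[0,0,0,0,0,0,1],[0,0,0,0,0,0,1]]]'
python3 -c "from dn import *; tool()"
python3 -m inch '[[[0,0,0.004,0,0,0,1],[0,0,0.01,0,0,0,1],[0,0,0.018,0,0,0,1],[0,0,0.03,0,0,0,1],[0,0,0.05,0,0,0,1],[0,0,0.07,0,0,0,1],[0,0,0.07,0,0,0,1],[0,0,0.07,0,0,0,1]]]'
python3 - <<'E'
from dn import *
tool()
p,d=shot('scene','m1'); cv2.imwrite('pics/m1c.png',cv2.resize(p[190:360,90:290],None,fx=3,fy=3,interpolation=cv2.INTER_CUBIC)[:,:,::-1])
E
```

```text
time: 36.78
position: [0.4909, -0.3651, 0.1214]
eef_rot: [0.716, 0.698, 0.0, -0.001]
force: [0.3, -0.1, 0.1]
grip_width: 0.0597
gripper_force: 0.0
time: 37.53
position: [0.491, -0.3667, 0.1224]
eef_rot: [0.716, 0.698, 0.0, -0.0]
force: [-0.3, -0.2, -0.0]
grip_width: 0.0387
gripper_force: 31.4
TCP mm [ 490.9907 -366.7038  122.4479] yang -1.503947574969784 zax [ 0.0002  0.0007 -1.    ] w 38.7 gf 31.4 F [-0.3179 -0.2286 -0.0364] t 37.53
time: 38.2
position: [0.4918, -0.3673, 0.1952]
eef_rot: [0.716, 0.698, 0.001, 0.002]
force: [0.2, -0.3, -0.6]
grip_width: 0.0386
gripper_force: 31.4
TCP mm [ 491.8338 -367.3434  195.1716] yang -1.4949513830020826 zax [ 0.004  -0.0026 -1.    ] w 38.6 gf 31.4 F [ 0.1628 -0.3394 -0.6123] t 38.2
```

View pics/m1c.png

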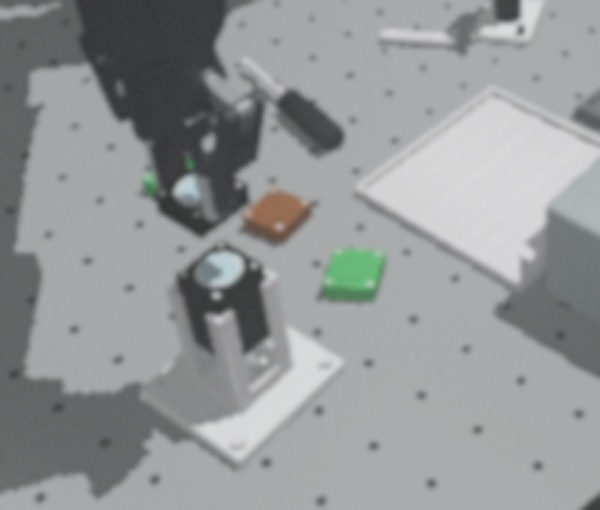

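The held frame hangs level in the gripper at (195,195), and the next frame has risen in the magazine (220,270). On to bay 1.

```bash
python3 -m inch '[[[0.03,0.3,0,0,0,-0.026,1],[0.03,0.3,0,0,0,-0.026,1],[0.03,0.3,0,0,0,-0.026,1],[0.03,0.3,0,0,0,-0.026,1],[0.03,0.3,0,0,0,-0.026,1],[0.03,0.3,0,0,0,-0.026,1],[0.03,0.3,0,0,0,-0.026,1],[0.03,0.3,0,0,0,-0.026,1],[0.03,0.3,0,0,0,-0.026,1],[0.03,0.3,0,0,0,-0.026,1]]]'
python3 -m inch '[[[0.024,0.11,0,0,0,0,1],[0.024,0.11,0,0,0,0,1],[0.024,0.11,0,0,0,0,1],[0.024,0.11,-0.04,0,0,0,1],[0.024,0.11,-0.08,0,0,0,1],[0.024,0.11,-0.1,0,0,0,1],[0.024,0.11,-0.11,0,0,0,1],[0.024,0.11,-0.11,0,0,0,1],[0.024,0.11,-0.11,0,0,0,1]]]'
python3 -c "from dn import *; tool()"
```

```text
time: 39.08
position: [0.5204, -0.0665, 0.1912]
eef_rot: [0.725, 0.689, -0.001, -0.001]
force: [0.5, -0.2, -1.0]
grip_width: 0.0386
gripper_force: 31.4
time: 39.83
position: [0.5455, 0.042, 0.0828]
eef_rot: [0.726, 0.688, 0.0, -0.0]
force: [-0.0, -0.1, -0.6]
grip_width: 0.0387
gripper_force: 31.3
TCP mm [545.5345  41.9856  82.7579] yang -3.10244784421158 zax [ 0.0004  0.0005 -1.    ] w 38.7 gf 31.3 F [-0.0121 -0.0814 -0.5601] t 39.83
```

```bash
python3 -m inch '[[[0,0.002,-0.02,0,0,0,1],[0,0.002,-0.035,0,0,0,1],[0,0.002,-0.042,0,0,0,1],[0,0.002,-0.044,0,0,0,1],[0,0.002,-0.044,0,0,0,1]]]'
python3 -m inch '[[[0,0,-0.001,0,0,0,1],[0,0,-0.0025,0,0,0,1],[0,0,-0.0025,0,0,0,1],[0,0,-0.0025,0,0,0,1]]]'
python3 -m inch '[[[0,0,-0.001,0,0,0,1],[0,0,-0.0025,0,0,0,1],[0,0,-0.0025,0,0,0,1],[0,0,-0.0025,0,0,0,1]]]'
```

```text
time: 40.25
position: [0.5458, 0.045, 0.0396]
eef_rot: [0.725, 0.688, 0.001, 0.0]
force: [0.7, -0.0, -1.0]
grip_width: 0.039
gripper_force: 31.4
time: 40.58
position: [0.5454, 0.0454, 0.0366]
eef_rot: [0.725, 0.688, 0.001, 0.0]
force: [-0.6, -0.5, -0.0]
grip_width: 0.0391
gripper_force: 31.4
time: 40.92
position: [0.5453, 0.0454, 0.0341]
eef_rot: [0.725, 0.688, 0.001, 0.0]
force: [-0.7, 0.8, 3.8]
grip_width: 0.0389
gripper_force: 31.8
```

```bash
python3 -m inch '[[[0,0,0,0,0,0,-0.1],[0,0,0,0,0,0,-0.4],[0,0,0,0,0,0,-0.4],[0,0,0.02,0,0,0,-0.4],[0,0,0.06,0,0,0,-0.4],[0,0,0.1,0,0,0,-0.4],[0,0,0.14,0,0,0,-0.4],[0,0,0.15,0,0,0,-0.4]]]'
python3 -m inch '[[[-0.04,-0.3,0,0,0,0.028,-0.4],[-0.04,-0.3,0,0,0,0.028,-0.4],[-0.04,-0.3,0,0,0,0.028,-0.4],[-0.04,-0.3,0,0,0,0.028,-0.4],[-0.04,-0.3,0,0,0,0.028,-0.4],[-0.04,-0.3,0,0,0,0.028,-0.4],[-0.04,-0.3,0,0,0,0.028,-0.4],[-0.04,-0.3,0,0,0,0.028,-0.4],[-0.04,-0.3,0,0,0,0.028,-0.4]]]'
cat > bl.py <<'E'
from dn import *
import sys
tool(); print('bays\n',np.round(frames((.50,.60,.0,.19),.019,.045),1)); print('tray\n',np.round(frames((.43,.595,-.175,-.01)),1))
p,d=shot('top'); cv2.imwrite(sys.argv[1],cv2.resize(p[165:220,205:290],None,fx=7,fy=7,interpolation=cv2.INTER_CUBIC)[:,:,::-1])
E
python3 -W ignore bl.py pics/b1.png
```

```text
time: 41.58
position: [0.5482, 0.0454, 0.1915]
eef_rot: [0.725, 0.688, 0.005, 0.004]
force: [0.2, -0.3, 1.6]
grip_width: 0.06
gripper_force: 0.0
time: 42.33
position: [0.504, -0.2578, 0.1825]
eef_rot: [0.717, 0.697, -0.0, -0.001]
force: [0.1, 0.1, -0.6]
grip_width: 0.0602
gripper_force: 0.0
TCP mm [ 503.9547 -257.7782  182.4512] yang -1.6836363805651366 zax [-0.0011  0.0008 -1.    ] w 60.2 gf 0.0 F [ 0.094   0.1432 -0.6153] t 42.33
bays
 [[544.6  44.3  89.2  39.1  40.7  25.5 289. ]]
tray
 []
```

View pics/b1.png

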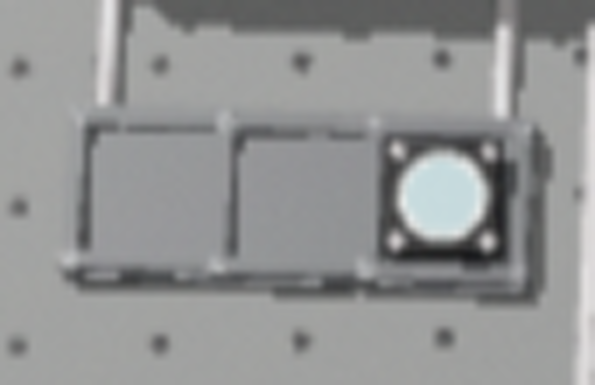

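Frame 1 is seated in bay 1 (top at 25.5 mm, centred). Picking the second.

```bash
python3 -m inch '[[[-0.013,-0.1085,0,0,0,0,-0.4],[-0.013,-0.1085,0,0,0,0,-0.4],[-0.013,-0.1085,0,0,0,0,-0.4],[-0.013,-0.1085,0,0,0,0,-0.4],[-0.013,-0.1085,-0.03,0,0,0,-0.4],[-0.013,-0.1085,-0.05,0,0,0,-0.4],[-0.013,-0.1085,-0.058,0,0,0,-0.4],[-0.013,-0.1085,-0.0615,0,0,0,-0.4],[-0.013,-0.1085,-0.0615,0,0,0,-0.4]]]' 30
python3 -m inch '[[[0,0,0,0,0,0,-0.1],[0,0,0,0,0,0,-0.05],[0,0,0,0,0,0,0],[0,0,0,0,0,0,0.05],[0,0,0,0,0,0,0.1],[0,0,0,0,0,0,1],[0,0,0,0,0,0,1],[0,0,0,0,0,0,1],[0,0,0,0,0,0,1]]]'
python3 -c "from dn import *; tool()"
python3 -m inch '[[[0,0,0.004,0,0,0,1],[0,0,0.01,0,0,0,1],[0,0,0.018,0,0,0,1],[0,0,0.03,0,0,0,1],[0,0,0.05,0,0,0,1],[0,0,0.07,0,0,0,1],[0,0,0.07,0,0,0,1],[0,0,0.07,0,0,0,1]]]'
python3 -m inch '[[[0.03,0.3,0,0,0,-0.028,1],[0.03,0.3,0,0,0,-0.028,1],[0.03,0.3,0,0,0,-0.028,1],[0.03,0.3,0,0,0,-0.028,1],[0.03,0.3,0,0,0,-0.028,1],[0.03,0.3,0,0,0,-0.028,1],[0.03,0.3,0,0,0,-0.028,1],[0.03,0.3,0,0,0,-0.028,1],[0.03,0.3,0,0,0,-0.028,1],[0.03,0.3,0,0,0,-0.028,1]]]'
python3 -c "from dn import *; tool()"
```

```text
time: 43.33
position: [0.4923, -0.3617, 0.1215]
eef_rot: [0.715, 0.699, 0.0, -0.001]
force: [0.0, 0.4, -0.2]
grip_width: 0.0599
gripper_force: 0.0
time: 44.08
position: [0.492, -0.3632, 0.122]
eef_rot: [0.716, 0.698, 0.0, -0.0]
force: [-0.8, 0.6, -0.1]
grip_width: 0.0388
gripper_force: 31.6
TCP mm [ 491.9953 -363.1906  121.9509] yang -1.3879271229844146 zax [ 0.0002  0.0008 -1.    ] w 38.8 gf 31.6 F [-0.7812  0.5626 -0.0734] t 44.08
time: 44.75
position: [0.4928, -0.3638, 0.1946]
eef_rot: [0.716, 0.699, 0.001, 0.002]
force: [0.1, -0.1, -1.3]
grip_width: 0.0387
gripper_force: 31.5
time: 45.58
position: [0.5215, -0.063, 0.1909]
eef_rot: [0.725, 0.689, -0.001, -0.001]
force: [0.2, -0.6, -0.6]
grip_width: 0.0387
gripper_force: 31.5
TCP mm [521.4978 -62.9937 190.8878] yang -2.90327223542642 zax [-0.0017  0.0001 -1.    ] w 38.7 gf 31.5 F [ 0.1527 -0.638  -0.5817] t 45.58
```

```bash
python3 -m inch '[[[0.0265,0.164,0,0,0,0,1],[0.0265,0.164,0,0,0,0,1],[0.0265,0.164,0,0,0,0,1],[0.0265,0.164,0,0,0,0,1],[0.0265,0.164,-0.04,0,0,0,1],[0.0265,0.164,-0.08,0,0,0,1],[0.0265,0.164,-0.1,0,0,0,1],[0.0265,0.164,-0.11,0,0,0,1],[0.0265,0.164,-0.11,0,0,0,1],[0.0265,0.164,-0.11,0,0,0,1]]]'
python3 -c "from dn import *; tool()"
```

```text
time: 46.42
position: [0.5492, 0.0995, 0.0823]
eef_rot: [0.726, 0.688, 0.0, -0.0]
force: [-0.6, -0.1, 0.9]
grip_width: 0.0384
gripper_force: 31.5
TCP mm [549.1913  99.4924  82.2955] yang -3.1080238120953885 zax [ 0.0005  0.0005 -1.    ] w 38.4 gf 31.5 F [-0.5642 -0.1281  0.8701] t 46.42
```

```bash
python3 -m inch '[[[-0.001,0.0005,-0.02,0,0,0,1],[-0.001,0.0005,-0.035,0,0,0,1],[-0.001,0.0005,-0.042,0,0,0,1],[-0.001,0.0005,-0.045,0,0,0,1],[-0.001,0.0005,-0.045,0,0,0,1]]]'
python3 -m inch '[[[0,0,-0.001,0,0,0,1],[0,0,-0.0025,0,0,0,1],[0,0,-0.004,0,0,0,1],[0,0,-0.004,0,0,0,1],[0,0,-0.004,0,0,0,1]]]'
python3 -c "from dn import *; tool()"
```

```text
time: 46.83
position: [0.5483, 0.101, 0.0379]
eef_rot: [0.726, 0.688, 0.001, 0.0]
force: [0.1, 0.2, -0.3]
grip_width: 0.0385
gripper_force: 31.5
time: 47.25
position: [0.5485, 0.1014, 0.0345]
eef_rot: [0.725, 0.688, 0.001, 0.001]
force: [-0.7, -0.7, 5.6]
grip_width: 0.0392
gripper_force: 32.0
TCP mm [548.5082 101.4489  34.4523] yang -2.9838309839156647 zax [ 0.0029  0.0009 -1.    ] w 39.2 gf 32.0 F [-0.713  -0.722   5.5888] t 47.25
```

Contact at the same height as in bay 1. Release and return to the magazine.

```bash
python3 -m inch '[[[0,0,0,0,0,0,-0.1],[0,0,0,0,0,0,-0.4],[0,0,0,0,0,0,-0.4],[0,0,0.02,0,0,0,-0.4],[0,0,0.06,0,0,0,-0.4],[0,0,0.1,0,0,0,-0.4],[0,0,0.14,0,0,0,-0.4],[0,0,0.15,0,0,0,-0.4]]]'
python3 -m inch '[[[-0.044,-0.35,0,0,0,0.028,-0.4],[-0.044,-0.35,0,0,0,0.028,-0.4],[-0.044,-0.35,0,0,0,0.028,-0.4],[-0.044,-0.35,0,0,0,0.028,-0.4],[-0.044,-0.35,0,0,0,0.028,-0.4],[-0.044,-0.35,0,0,0,0.028,-0.4],[-0.044,-0.35,0,0,0,0.028,-0.4],[-0.044,-0.35,0,0,0,0.028,-0.4],[-0.044,-0.35,0,0,0,0.028,-0.4],[-0.044,-0.35,0,0,0,0.028,-0.4]]]'
python3 -W ignore bl.py pics/b2.png
```

```text
time: 47.92
position: [0.5506, 0.1017, 0.191]
eef_rot: [0.725, 0.688, 0.005, 0.004]
force: [1.1, -0.3, 1.7]
grip_width: 0.0599
gripper_force: 0.0
time: 48.75
position: [0.5022, -0.253, 0.1818]
eef_rot: [0.718, 0.696, -0.001, -0.0]
force: [-0.1, 0.1, 0.2]
grip_width: 0.0598
gripper_force: 0.0
TCP mm [ 502.1636 -252.9769  181.8097] yang -1.7260985760540979 zax [-0.0015 -0.0003 -1.    ] w 59.8 gf 0.0 F [-0.1484  0.1487  0.1638] t 48.75
bays
 [[546.2  97.4  87.6  38.7  37.7  25.6 277. ]
 [544.2  44.3  89.2  39.2  40.1  25.7 288. ]]
tray
 []
```

```bash
python3 -m inch '[[[-0.011,-0.1145,0,0,0,0,-0.4],[-0.011,-0.1145,0,0,0,0,-0.4],[-0.011,-0.1145,0,0,0,0,-0.4],[-0.011,-0.1145,0,0,0,0,-0.4],[-0.011,-0.1145,-0.03,0,0,0,-0.4],[-0.011,-0.1145,-0.05,0,0,0,-0.4],[-0.011,-0.1145,-0.057,0,0,0,-0.4],[-0.011,-0.1145,-0.0605,0,0,0,-0.4],[-0.011,-0.1145,-0.0605,0,0,0,-0.4]]]' 30
python3 -m inch '[[[0,0,0,0,0,0,-0.1],[0,0,0,0,0,0,-0.05],[0,0,0,0,0,0,0],[0,0,0,0,0,0,0.05],[0,0,0,0,0,0,0.1],[0,0,0,0,0,0,1],[0,0,0,0,0,0,1],[0,0,0,0,0,0,1],[0,0,0,0,0,0,1]]]'
python3 -c "from dn import *; tool()"
python3 -m inch '[[[0,0,0.004,0,0,0,1],[0,0,0.01,0,0,0,1],[0,0,0.018,0,0,0,1],[0,0,0.03,0,0,0,1],[0,0,0.05,0,0,0,1],[0,0,0.07,0,0,0,1],[0,0,0.07,0,0,0,1],[0,0,0.07,0,0,0,1]]]'
python3 -m inch '[[[0.03,0.3,0,0,0,-0.028,1],[0.03,0.3,0,0,0,-0.028,1],[0.03,0.3,0,0,0,-0.028,1],[0.03,0.3,0,0,0,-0.028,1],[0.03,0.3,0,0,0,-0.028,1],[0.03,0.3,0,0,0,-0.028,1],[0.03,0.3,0,0,0,-0.028,1],[0.03,0.3,0,0,0,-0.028,1],[0.03,0.3,0,0,0,-0.028,1],[0.03,0.3,0,0,0,-0.028,1]]]'
python3 -c "from dn import *; tool()"
```

```text
time: 49.75
position: [0.4928, -0.3618, 0.122]
eef_rot: [0.715, 0.699, 0.0, -0.001]
force: [0.7, 0.5, 0.5]
grip_width: 0.0595
gripper_force: 0.0
time: 50.5
position: [0.4925, -0.3632, 0.1225]
eef_rot: [0.716, 0.698, 0.0, -0.0]
force: [-0.8, -0.3, -0.4]
grip_width: 0.0384
gripper_force: 30.9
TCP mm [ 492.4979 -363.1947  122.4617] yang -1.3877475178230616 zax [ 0.0003  0.0007 -1.    ] w 38.4 gf 30.9 F [-0.8302 -0.298  -0.4177] t 50.5
time: 51.17
position: [0.4933, -0.3638, 0.1951]
eef_rot: [0.716, 0.699, 0.001, 0.002]
force: [-0.5, 0.5, -1.1]
grip_width: 0.0388
gripper_force: 30.8
time: 52.0
position: [0.522, -0.063, 0.1914]
eef_rot: [0.725, 0.689, -0.001, -0.001]
force: [0.7, -0.5, -0.5]
grip_width: 0.0386
gripper_force: 30.8
TCP mm [521.9994 -63.0166 191.3581] yang -2.9059356726512764 zax [-0.0018  0.0001 -1.    ] w 38.6 gf 30.8 F [ 0.6652 -0.5448 -0.525 ] t 52.0
```

```bash
python3 -m inch '[[[0.029,0.2155,0,0,0,0,1],[0.029,0.2155,0,0,0,0,1],[0.029,0.2155,0,0,0,0,1],[0.029,0.2155,0,0,0,0,1],[0.029,0.2155,0,0,0,0,1],[0.029,0.2155,-0.04,0,0,0,1],[0.029,0.2155,-0.08,0,0,0,1],[0.029,0.2155,-0.1,0,0,0,1],[0.029,0.2155,-0.11,0,0,0,1],[0.029,0.2155,-0.11,0,0,0,1]]]'
python3 -m inch '[[[0,0,0,0,0,0,1],[0,0,-0.02,0,0,0,1],[0,0,-0.035,0,0,0,1],[0,0,-0.042,0,0,0,1],[0,0,-0.044,0,0,0,1],[0,0,-0.044,0,0,0,1]]]'
python3 -m inch '[[[0,0,-0.001,0,0,0,1],[0,0,-0.0025,0,0,0,1],[0,0,-0.004,0,0,0,1],[0,0,-0.004,0,0,0,1],[0,0,-0.004,0,0,0,1]]]'
python3 -c "from dn import *; tool()"
```

```text
time: 52.83
position: [0.5498, 0.1503, 0.0786]
eef_rot: [0.726, 0.688, -0.003, -0.002]
force: [0.5, -1.6, 0.1]
grip_width: 0.0386
gripper_force: 30.8
time: 53.33
position: [0.5524, 0.152, 0.0397]
eef_rot: [0.726, 0.688, 0.001, 0.0]
force: [-0.0, 0.1, -0.3]
grip_width: 0.0384
gripper_force: 30.8
time: 53.75
position: [0.5521, 0.1525, 0.0352]
eef_rot: [0.725, 0.688, 0.001, 0.0]
force: [0.3, -0.1, 0.4]
grip_width: 0.0391
gripper_force: 31.0
TCP mm [552.1187 152.4922  35.1789] yang -2.983601678601374 zax [ 0.0019  0.001  -1.    ] w 39.1 gf 31.0 F [ 0.3439 -0.1178  0.3953] t 53.75
```

```bash
python3 -m inch '[[[-0.001,0,-0.0005,0,0,0,1],[-0.001,0,-0.001,0,0,0,1],[-0.001,0,-0.001,0,0,0,1],[-0.001,0,-0.001,0,0,0,-0.1],[-0.001,0,-0.001,0,0,0,-0.4],[-0.001,0,-0.001,0,0,0,-0.4],[-0.001,0,0.02,0,0,0,-0.4],[-0.001,0,0.06,0,0,0,-0.4],[-0.001,0,0.1,0,0,0,-0.4],[-0.001,0,0.14,0,0,0,-0.4]]]'
python3 -m inch '[[[-0.05,-0.35,0.04,0,0,0.028,0.6],[-0.05,-0.35,0.04,0,0,0.028,0.6],[-0.05,-0.35,0.04,0,0,0.028,0.6],[-0.05,-0.35,0.04,0,0,0.028,0.6],[-0.05,-0.35,0.04,0,0,0.028,0.6],[-0.05,-0.35,0.04,0,0,0.028,0.6],[-0.05,-0.35,0.04,0,0,0.028,0.6],[-0.05,-0.35,0.04,0,0,0.028,1],[-0.05,-0.35,0.04,0,0,0.028,1],[-0.05,-0.35,0.04,0,0,0.028,1]]]'
python3 -W ignore bl.py pics/b3.png; python3 -W ignore look.py|tail -6; python3 ra.py | tail -2
python3 - <<'E'
from dn import *
p,d=shot('top','t9'); W=cloud('top',d)
m=np.isfinite(W).all(-1)&(W[...,2]>.1135)&(W[...,2]<.135)&(abs(W[...,0]-.67)<.025)&(abs(W[...,1]+.127)<.025)
P=W[m]; r=cv2.minAreaRect((P[:,:2]*1000).astype(np.float32)); print('button',r,np.percentile(P[:,2],[10,50,90]))
cv2.imwrite('pics/btn.png',cv2.resize(p[110:150,320:365],None,fx=10,fy=10,interpolation=cv2.INTER_CUBIC)[:,:,::-1])
E
```

```text
time: 54.58
position: [0.5494, 0.1523, 0.1746]
eef_rot: [0.725, 0.688, -0.001, -0.001]
force: [1.1, 0.4, 0.3]
grip_width: 0.0598
gripper_force: 0.0
time: 55.42
position: [0.4994, -0.2022, 0.2143]
eef_rot: [0.718, 0.696, -0.001, 0.0]
force: [0.1, 0.3, -0.1]
grip_width: -0.0001
gripper_force: 0.0
TCP mm [ 499.3705 -202.2036  214.3485] yang -1.7469874464210473 zax [-0.0006 -0.0012 -1.    ] w -0.1 gf 0.0 F [ 0.0824  0.2595 -0.0668] t 55.42
bays
 [[549.4 148.7  86.6  38.9  38.   25.5 271. ]
 [546.5  97.2  87.1  38.8  38.1  25.9 277. ]
 [544.5  44.3  89.1  39.2  40.6  25.4 289. ]]
tray
 []
tote
 [[588.6 372.6  88.2  38.5  39.   19.2 262. ]
 [536.3 374.4  88.4  41.6  38.1  19.5 281. ]
 [494.8 453.   89.9   3.3 101.5  16.1 104. ]
 [481.  372.5  89.2  39.4  37.3  19.1 261. ]
 [428.7 374.7  89.2  42.7  38.6  19.3 286. ]]
[(47.75, 158), (62.75, 111), (76.75, 133), (93.75, 158), (107.0, 106), (122.25, 115), (137.75, 149)]
index 93.0
button ((671.2229614257812, -124.7076416015625), (34.919761657714844, 35.86943435668945), 78.88668060302734) [0.1146 0.1205 0.124 ]
```

View pics/btn.png

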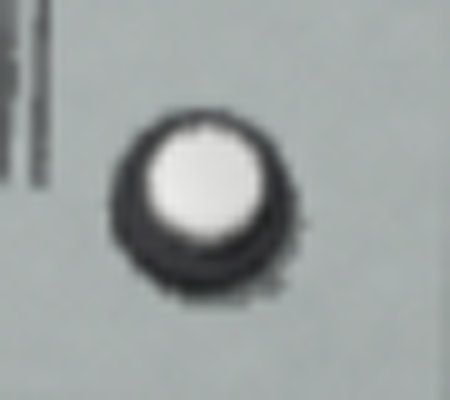

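View pics/t9.png

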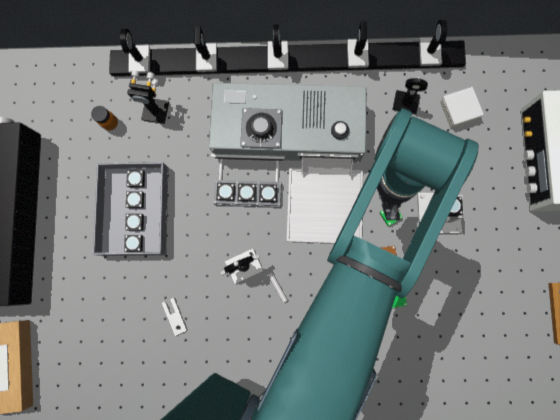

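Both views are fine: three frames in the bays, four in the tote at (134,178–243), the ring is unchanged, the lens mount still stands and the button cap is at (340.7,128.2). Now the button.

```bash
python3 -c "
from dn import *
print(p2w('top',(340.7,128.2),.122)*1000)"
python3 -m inch '[[[0.171,0.077,0,0,0,0,1],[0.171,0.077,0,0,0,0,1],[0.171,0.077,0,0,0,0,1],[0.171,0.077,0,0,0,0,1],[0.171,0.077,0,0,0,0,1],[0.171,0.077,0,0,0,0,1],[0.171,0.077,0,0,0,0,1],[0.171,0.077,-0.03,0,0,0,1],[0.171,0.077,-0.055,0,0,0,1],[0.171,0.077,-0.055,0,0,0,1]]]'
python3 -m inch '[[[0,0,0,0,0,0,1],[0,0,0,0,0,0,1],[0,0,0,0,0,0,1]]]'
python3 -c "from dn import *; tool()"
```

```text
[[ 670.6019 -124.8847  122.    ]]
time: 56.95
position: [0.6674, -0.1208, 0.1531]
eef_rot: [0.716, 0.698, -0.003, -0.005]
force: [-2.1, -0.5, -3.2]
grip_width: 0.0
gripper_force: 0.0
time: 57.2
position: [0.6722, -0.1214, 0.1626]
eef_rot: [0.716, 0.698, 0.001, 0.002]
force: [0.8, -0.2, 0.7]
grip_width: 0.0002
gripper_force: 0.0
TCP mm [ 672.1888 -121.4049  162.5722] yang -1.4262396473232486 zax [ 0.0046 -0.0004 -1.    ] w 0.2 gf 0.0 F [ 0.7783 -0.1786  0.6766] t 57.2
```

```bash
python3 -m inch '[[[-0.001,-0.0035,-0.008,0,0,0,1],[-0.001,-0.0035,-0.016,0,0,0,1],[-0.001,-0.0035,-0.02,0,0,0,1],[-0.001,-0.0035,-0.02,0,0,0,1],[-0.001,-0.0035,-0.02,0,0,0,1]]]'
python3 -m inch '[[[0,0,-0.002,0,0,0,1],[0,0,-0.004,0,0,0,1],[0,0,-0.004,0,0,0,1]]]'
python3 -m inch '[[[0,0,-0.002,0,0,0,1],[0,0,-0.004,0,0,0,1],[0,0,-0.004,0,0,0,1]]]'
```

```text
time: 57.62
position: [0.6701, -0.124, 0.1385]
eef_rot: [0.716, 0.699, -0.0, -0.001]
force: [0.5, 0.1, -0.2]
grip_width: -0.0004
gripper_force: 0.0
time: 57.87
position: [0.6708, -0.1241, 0.1356]
eef_rot: [0.716, 0.699, 0.001, 0.0]
force: [0.3, 0.7, 1.2]
grip_width: 0.0001
gripper_force: 0.8
time: 58.12
position: [0.6708, -0.1241, 0.1319]
eef_rot: [0.716, 0.699, 0.001, 0.0]
force: [-0.3, 1.3, 3.4]
grip_width: 0.0
gripper_force: 1.9
```

```bash
python3 -m inch '[[[0,0,-0.002,0,0,0,1],[0,0,-0.004,0,0,0,1],[0,0,-0.004,0,0,0,1],[0,0,-0.004,0,0,0,1],[0,0,-0.004,0,0,0,1]]]'
python3 -m inch '[[[0,0,0.01,0,0,0,1],[0,0,0.03,0,0,0,1],[0,0,0.06,0,0,0,1],[0,0,0.1,0,0,0,1],[-0.1,-0.1,0.1,0,0,0,1],[-0.15,-0.1,0.1,0,0,0,1],[-0.15,-0.1,0.1,0,0,0,1],[-0.15,-0.1,0.1,0,0,0,1],[-0.15,-0.1,0.1,0,0,0,1],[-0.15,-0.1,0.1,0,0,0,1]]]'
python3 -W ignore look.py; python3 -W ignore bl.py pics/b4.png; python3 ra.py|tail -2; python3 -c "
from dn import *
print(search_frame('top','lens_mount')[:1])"
```

```text
time: 58.53
position: [0.6709, -0.1241, 0.1301]
eef_rot: [0.716, 0.699, 0.001, 0.001]
force: [-2.6, 0.7, 9.5]
grip_width: -0.0001
gripper_force: 4.6
time: 59.37
position: [0.5178, -0.2259, 0.2275]
eef_rot: [0.717, 0.697, -0.0, -0.001]
force: [0.7, 0.4, -0.1]
grip_width: -0.0002
gripper_force: 0.0
TCP mm [ 517.7628 -225.8726  227.4526] yang -1.6316106115670084 zax [-0.0011  0.0004 -1.    ] w -0.2 gf 0.0 F [ 0.7359  0.3872 -0.0861] t 59.37
tray
 [[600.5 -97.3  86.  115.5  10.   20.  230. ]]
tote
 [[588.3 372.7   0.6  38.4  40.   19.2 267. ]
 [500.2 452.9   3.9 191.4  15.3  16.1 187. ]
 [536.2 373.9  89.2  41.6  38.2  19.3 276. ]
 [480.3 372.2  89.   39.3  36.6  19.3 264. ]
 [428.3 374.9  88.8  42.4  37.9  19.1 286. ]]
TCP mm [ 521.5574 -223.4168  227.1442] yang -1.3133317320593736 zax [ 0.0005  0.0015 -1.    ] w -0.0 gf 0.0 F [ 0.5681  0.4283 -0.4028] t 59.57
bays
 [[549.6 148.3  86.2  38.7  38.1  25.4 271. ]
 [546.4  97.4  87.2  39.2  38.2  25.5 277. ]
 [544.3  44.3  89.2  39.2  40.3  25.6 289. ]]
tray
 []
[(47.75, 158), (62.75, 111), (76.75, 133), (93.5, 159), (107.0, 106), (122.25, 116), (137.75, 149)]
index 93.0
[{'at': [0.3732, 0.1053, 0.0075], 'score': 0.97}]
```

The button went fully down (9.5 N, 6.4 mm travel), and everything else is in place.

```bash
python3 -c "
from rig import finish_job
print(finish_job())"
```

```text
the job is handed in; nothing more can be done
None
```

The changeover is done and handed in: all four finished frames lie flat in the tote, the ring reads 45° to within about 1° by the camera, each bay holds a seated fresh frame, and start was pressed last. The lens mount was left standing where it was, and the run took about 60 s of the 210 s allowed.

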